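# Turn the box in the curing cabinet so its seam faces the lamp

## Task

Lift the hood of the white curing cabinet by its pull bar until the struts hold it up by themselves, then turn the table inside by its upright posts until the brass pointer on its rim points straight at the lamp bar at the back and the table rests in its click stop there, so that the glued seam of the oval box faces the lamp. Leave it there, pull the hood gently down until it is fully shut, and do not disturb the things lying round the cabinet.

Things in the scene. Friction and masses are not known exactly. Their poses are not given: they have to be found in the camera images.
- cabinet: white bench-top curing cabinet, 250 x 250 mm, 160 mm high when shut; fixed. Origin: centre of its underside, on the saw table. Its x axis points from its front (switch panel, pull bar) to its back (hinge, lamp bar), y to its left, z up. The pan's walls, 8 mm thick, end 60 mm up at the front and sides. A 9 mm gas strut stands inside each side wall, 111 mm off the middle, behind the table's centre.
- hood (a joint): hood hinge, rad: 0 shut, grows as the front rises, stop at 0.80. Lifting takes 2 to 3 N at the pull bar. Balance point near 0.46: below it the hood sinks shut by itself, above it the struts push it up to the stop and hold it; about 2 N at the bar, more if fast, pull it down again. Damped, about 0.5 N m s/rad.
- hood_hinge (a point): middle of the hinge line, which runs along the cabinet's y axis 120 mm behind the cabinet's centre and 100 mm up
- pull_bar (a point): middle of the pull bar on the hood: round steel bar 12 mm thick, 90 mm free along the cabinet's y between its stand-offs, its axis 35 mm in front of the hood's front face. Shut: 160 mm in front of the cabinet's centre, 124 mm up (the hood's top is 36 mm higher). It moves with the hood on a 281 mm radius about the hinge; held open it is 58 mm in front of the centre, 318 mm up.
- hood_edge (a point): middle of the hood's lower front edge (hood 250 mm wide). With the hood held open it hangs over the table, 79 mm in front of the cabinet's centre and 249 mm up, so the posts cannot be reached straight from above; the tool slants in from the front, 25 to 40 degrees from vertical (33 suits)
- turntable (a joint): turn of the table about the vertical through the cabinet's centre, rad, counter-clockwise positive from above. 0: pointer and box seam face the lamp. A sprung ball gives a click stop every quarter turn (0, 1.57, ...), drawing the table in from about 4 degrees either side; leaving or entering a stop takes about 5 N at a post, else under 1 N. Starts 43 to 86 degrees counter-clockwise of 0.
- table_center (a point): centre of the table's top, 44 mm above the cabinet's underside: aluminium disc, 184 mm across. On it stand four round steel posts, 75 mm from the centre at 45, 135, 225 and 315 degrees from the pointer (so at turntable + these angles from the cabinet's x axis), each 13 mm thick (15 mm at the head, 19 mm at the foot), 42 mm high, top 86 mm above the cabinet's underside
- box_top (a point): centre of the lid of the closed oval wooden box, 64 x 86 x 42 mm, that is fixed at the middle of the table between two low steel stops, its top 89 mm above the cabinet's underside, its long axis square to the pointer; the lapped seam is on the pointer's side. It turns with the table and does not come off
- pointer (a point): tip of the flat brass pointer on the table's rim, 90 mm from the table's centre, on the side of the box's seam; turns with the table
- lamp_mark (a point): where the pointer's tip lies when the table is in the right stop: fixed, 90 mm behind the cabinet's centre, 46 mm up, in front of the middle of the lamp bar (150 mm long along y, 93 to 117 mm behind the centre, 52 to 96 mm up)
- awl: scratch awl with brown handle, 166 mm long, 28 mm thick, lying in front of the cabinet; bystander, origin at its underside
- sanding_block: cork sanding block, 68 x 42 x 30 mm; bystander, origin at the centre of its underside
- tack_tin: open blue tin of tacks, 55 mm across, 21 mm high; bystander, origin at the centre of its underside
- glue_bottle: upright bottle of wood glue, 55 mm across, 160 mm high; bystander, origin at the centre of its underside

How it is judged:
By the outcome, as a careful person would: the job done as asked, in the order asked, and still so for the second after the job is handed in, with the robot touching nothing.
It also fails if it takes over 72 s, if anything falls off the work surface, if the arm or the gripper's body presses on something with over 40 N, if the wrist force passes 120 N, or if a joint passes its speed limit or range.

## Robot

A 6-joint arm with a two-finger parallel gripper is mounted at the origin on a cart in front of the work surface, level with it; the furniture and walls round the work are solid. World frame = base frame: x ahead of the robot, y to its left, z up, the work surface at z = 0. Lengths are in m, angles in degrees, forces in N, time in s.
With the tool pointing down it reaches from about 0.375 to 0.9 m from the base axis. Payload 3.1 kg.
Tool frame: the origin (TCP) lies at the very end of the fingers, on their centre line; the grasp point (between the pads) lies 19 mm behind it; z points along the fingers, y is the direction in which the jaws open and shut (so a half turn about z gives the same grasp; the last joint's range is limited). The gripper opens to 87 mm and grips with 3 to 60 N. Pads are 19 mm wide; open, the fingers measure 117 mm over their backs; the gripper's body (75 mm by 190 mm) begins 51 mm behind the grasp point.
Start: joints at [65.002, 30.224, 82.088, -0, 67.689, -10.227], TCP at [0.159, 0.604, 0.223] pointing down, gripper open.
Joint ranges: [-176.69, 176.69], [-43.24, 126.21], [12.49, 139.97], [-82, 262], [0, 151.66], [-163.58, 163.58]. Speed limits (degrees/s): [159.86, 159.86, 180, 180, 180, 180].

## Interface

Orientations are given as a 3x3 rotation matrix whose columns are the frame's x, y, z axes.
In Python, from rig import readout, capture, camera_model, bot, spot_in, regions_of gives the robot as it stands.
- The arm moves only by the tool send_rows, never from a script. Its argument "moves" is a list that holds one entry, the list of rows, each a list of 7 numbers: the turn, a rotation vector about the tool's x, y, z in degrees, then the shift along the tool's x, y, z in cm, then the opening, from -1 (shut) to 1 (fully open). A call has exactly 5 rows; each row shifts and turns the commanded pose from where the row before left it, along the tool's axes as they then stand; what a row does not reach is not made up. A row lasts 1/10 s, in which the tool goes at most 50 mm and 8.59 degrees, less where a joint would pass 70% of its speed; a pose out of reach is approached as far as the arm can. A call with a gripper value outside its range is refused whole. The fingers move at their own pace and stop on an object; the grip force is fixed at half the most. Time passes only in rows, so rows that do not move let the fingers close, or fill a call up. It gives the time, the measured TCP pose, the force and the opening at its end, in the units of the state.
- readout.read_state(): the state, without advancing time (a new reading comes with each control period).
- capture(name): name is "side" or "top"; returns the picture (480x640x3 uint8, blue, green, red); there is no depth.
- camera_model(name): a dict with "camera_matrix" (3x3 intrinsics, pixels), "pose" (4x4, takes a point from camera to world coordinates). Camera axes: x right, y up, looking along -z (the intrinsics and any distortion apply to the point x, -y, -z); pixel columns grow to the right and rows downward; lengths in m; the calibration is good to about 2 mm. A picture is of the moment at which its call begins. camera_model takes no time and is no camera call.
- bot.hand_in(): hands the job in, once; it reports no verdict.
Trained networks look in the newest picture that a camera, given by its name, has taken for a name from the list of things; names that differ only in an ending like _2 or _b are one class to them, and where a whole thing is asked for, a point or a joint stands for the part that bears it (a point fixed in the world has none). Each returns a list of dicts, best first, with "p" (0 to 1); they miss things now and then, are a little off and sometimes report something else, mostly with a low value. They report only what shows in the picture. A call takes as long as a camera call.
- spot_in(camera, thing): "location" ([x, y, z] in m, in world coordinates, good to about 4 mm: the middle of the surface that is visible of it).
- regions_of(camera, thing): "mask" (480x640 bool, what is visible of it).
The state is a dict: "time_s": time; "joint_positions": joint angles; "qvel": joint speeds; "tau": joint torques, N m; "position": TCP position; "tcp_rot": TCP orientation; "force": force on the tool from outside, world axes, zero at the start; "moment": the same for the moment, N m; "opening": opening from 0.0 (shut) to 1.0 (fully open).
Only numpy, scipy, OpenCV 4.12 (cv2) and the standard library are available. Lean on these libraries where they do the work, as an engineer would, in place of code of your own. Each camera call takes 0.05 s, during which the arm holds its last target. There are 200 camera calls.

## Working session

There is one attempt and no reset: what is moved stays moved. The work goes in short steps, Python scripts to look and compute and a tool call to move; the robot and the scene stay as the last step left them, time stands still between calls to the robot, and variables do not carry over. Pictures are saved under pics/ and viewed, about 8 in all and at most 12, crops included, and the job is handed in when it is done.

Besides the shell and the picture viewer there is one more tool, called as name(argument=value, ...) on one line, values as JSON. send_rows: Moves the arm, as the interface text tells. Its arguments: {"type":"object","properties":{"moves":{"type":"array","items":{"type":"array","items":{"type":"array","items":{"type":"number"}}}}},"required":["moves"]}

```bash
mkdir -p pics; ls; python3 - <<'E'
from rig import *
import cv2,numpy as np
a=capture("side");b=capture("top")
cv2.imwrite("pics/s0.png",a);cv2.imwrite("pics/t0.png",b)
for c in("side","top"):
    m=camera_model(c);print(c,np.round(m["camera_matrix"],1).tolist(),np.round(m["pose"],3).tolist(),[k for k in m])
    for t in ["cabinet","hood_hinge","pull_bar","hood_edge","awl","sanding_block","tack_tin","glue_bottle","table_center","pointer"]:
        r=spot_in(c,t);print(t,[(np.round(d["location"],3).tolist(),round(d["p"],2)) for d in r[:2]])
s=readout.read_state();print({k:np.round(v,3).tolist() for k,v in s.items()})
E
```

```text
pics
side [[605.9, 0.0, 321.7], [0.0, 605.9, 237.5], [0.0, 0.0, 1.0]] [[-0.558, -0.639, 0.53, 1.253], [0.83, -0.419, 0.368, 0.493], [-0.013, 0.644, 0.765, 1.083], [0.0, 0.0, 0.0, 1.0]] ['camera_matrix', 'pose']
cabinet [([0.656, 0.244, 0.155], 0.76)]
hood_hinge [([0.652, 0.251, 0.164], 0.75)]
pull_bar [([0.63, 0.246, 0.162], 0.74)]
hood_edge [([0.629, 0.247, 0.159], 0.86)]
awl [([0.371, 0.201, 0.025], 0.47)]
sanding_block [([0.389, -0.082, 0.028], 0.75)]
tack_tin [([0.448, -0.186, 0.011], 0.75)]
glue_bottle [([0.553, -0.173, 0.082], 0.71)]
table_center [([0.654, 0.245, 0.159], 0.62)]
pointer [([0.651, 0.249, 0.159], 0.73), ([0.629, 0.247, 0.158], 0.69)]
top [[467.5, 0.0, 317.7], [0.0, 467.5, 238.3], [0.0, 0.0, 1.0]] [[0.025, 0.991, -0.135, 0.45], [-0.999, 0.03, 0.037, 0.029], [0.04, 0.134, 0.99, 0.945], [0.0, 0.0, 0.0, 1.0]] ['camera_matrix', 'pose']
cabinet [([0.588, 0.232, 0.159], 0.75), ([0.448, -0.184, 0.002], 0.51)]
hood_hinge [([0.587, 0.229, 0.159], 0.65)]
pull_bar [([0.59, 0.231, 0.16], 0.59)]
hood_edge [([0.586, 0.229, 0.155], 0.76)]
awl [([0.375, 0.185, 0.022], 0.76), ([0.531, -0.173, 0.093], 0.26)]
sanding_block [([0.386, -0.077, 0.031], 0.88), ([0.528, -0.175, 0.094], 0.71)]
tack_tin [([0.452, -0.181, 0.001], 0.7)]
glue_bottle [([0.532, -0.174, 0.094], 0.78)]
table_center [([0.449, -0.185, -0.004], 0.68), ([0.59, 0.227, 0.154], 0.56)]
pointer [([0.531, -0.175, 0.094], 0.73)]
{'time_s': 1.1, 'joint_positions': [65.002, 30.223, 82.089, 0.002, 67.69, -10.226], 'qvel': [0.028, 0.112, 0.062, -0.103, -0.046, 0.063], 'tau': [0.001, -44.002, -17.699, 0.063, 0.05, -0.0], 'position': [0.159, 0.604, 0.223], 'tcp_rot': [[-0.967, 0.255, -0.0], [0.255, 0.967, -0.0], [0.0, -0.0, -1.0]], 'force': [-0.175, 0.007, 0.767], 'moment': [-0.022, 0.0, 0.052], 'opening': 0.999}
```

View pics/s0.png

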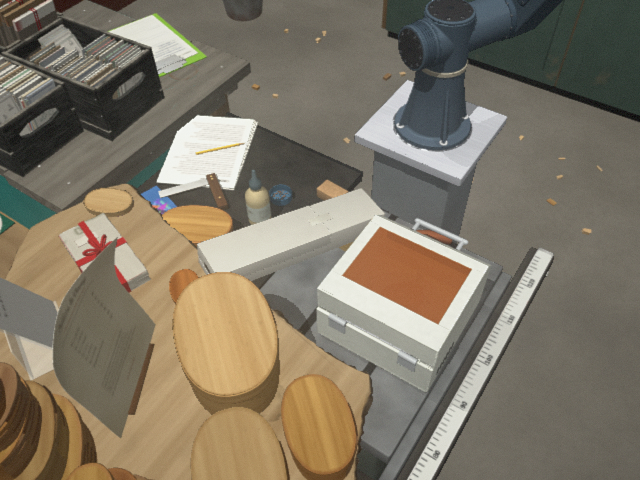

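View pics/t0.png

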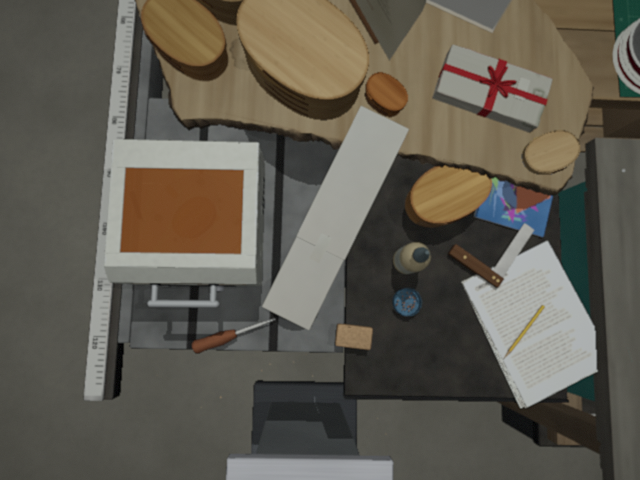

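The side view shows the closed cabinet with its pull bar at (440,233). The top view shows the pull bar at (183,296), the awl at about (230,335), and the board to the cabinet's right. Next I'll zoom in for corner pixels.

```bash
python3 - <<'E'
import cv2,numpy as np
a=cv2.imread("pics/s0.png");b=cv2.imread("pics/t0.png")
A=cv2.resize(a[200:400,300:510],None,fx=2.8,fy=2.8,interpolation=cv2.INTER_CUBIC)
B=cv2.resize(b[130:360,90:290],None,fx=2.4,fy=2.4,interpolation=cv2.INTER_CUBIC)
cv2.imwrite("pics/s0c.png",A);cv2.imwrite("pics/t0c.png",B)
E
```

```text
(no output)
```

View pics/s0c.png

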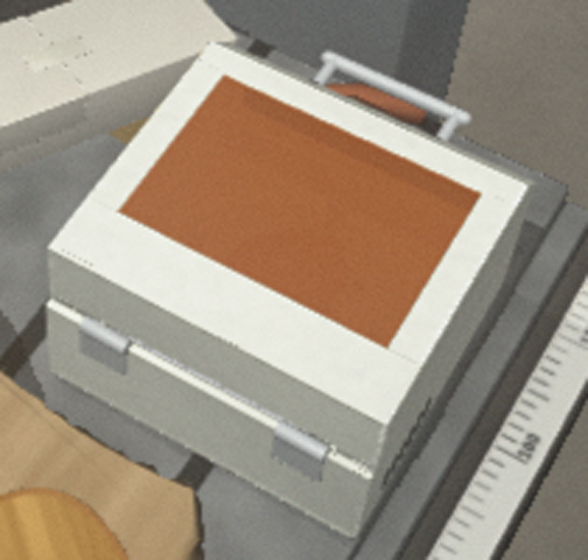

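View pics/t0c.png

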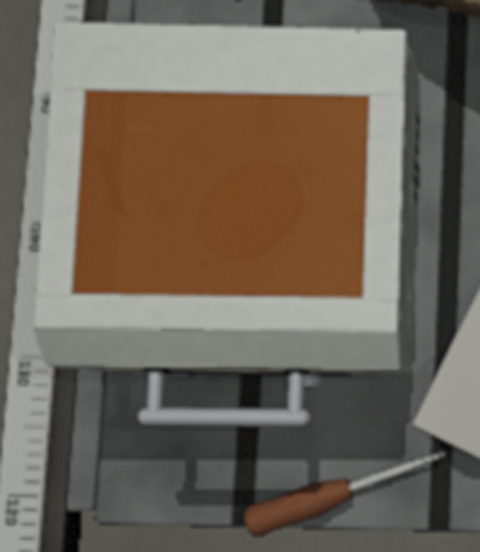

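Hood-top corners show in both crops: side at (212,44), (48,250), (385,425), (526,185), and top at (56,25), (405,30), (397,330), (36,328). The bar middle is at side (398,88) and top (224,415). I'll fit the cabinet pose to these.

```bash
cat > h.py <<'E'
import numpy as np
from rig import *
def proj(c,P):
    m=camera_model(c);T=np.linalg.inv(m["pose"]);p=(T[:3,:3]@np.atleast_2d(P).T).T+T[:3,3]
    q=np.c_[p[:,0],-p[:,1],-p[:,2]]@np.array(m["camera_matrix"]).T
    return q[:,:2]/q[:,2:]
E
python3 - <<'E'
from h import *
from scipy.optimize import least_squares
s=np.array([(212,44),(48,250),(385,425),(526,185),(398,88)])/2.8+[300,200]
t=np.array([(397,330),(405,30),(56,25),(36,328),(224,415)])/2.4+[90,130]
def cab(p,bx):
    x,y,a=p;R=np.array([[np.cos(a),-np.sin(a),0],[np.sin(a),np.cos(a),0],[0,0,1]])
    L=np.array([[-.125,-.125,.16],[bx,-.125,.16],[bx,.125,.16],[-.125,.125,.16],[-.16,0,.126]])
    return L@R.T+[x,y,0]
def f(v,w=1):
    W=cab(v[:3],v[3]);return np.r_[(proj("side",W)-s).ravel(),(proj("top",W)-t).ravel()]
r=least_squares(f,[.6,.23,0,.125]);print(r.x,np.degrees(r.x[2]),np.round(r.fun.reshape(-1,2),1).tolist())
E
```

```text
[0.61845923 0.2309955  0.01668551 0.10062356] 0.9560090432197076 [[-0.0, -3.7], [-1.5, -1.7], [-0.1, -0.4], [1.6, -2.7], [-6.2, 5.0], [-0.7, 5.3], [-0.7, 0.1], [-1.7, -0.9], [-2.5, 4.5], [-0.2, -9.4]]
```

```bash
python3 - <<'E'
from h import *
from scipy.optimize import least_squares
s=np.array([(212,44),(48,250),(385,425),(526,185),(398,88)])/2.8+[300,200]
t=np.array([(397,330),(405,30),(56,25),(36,328),(224,415)])/2.4+[90,130]
def cab(p,bx,fx):
    x,y,a=p;R=np.array([[np.cos(a),-np.sin(a),0],[np.sin(a),np.cos(a),0],[0,0,1]])
    L=np.array([[fx,-.125,.16],[bx,-.125,.16],[bx,.125,.16],[fx,.125,.16],[-.16,0,.126]])
    return L@R.T+[x,y,0]
def f(v):
    W=cab(v[:3],v[3],v[4]);return np.r_[(proj("side",W)-s).ravel(),(proj("top",W)-t).ravel()]
r=least_squares(f,[.6,.23,0,.125,-.1]);print(r.x,np.degrees(r.x[2]),np.round(r.fun.reshape(-1,2),1).tolist())
P=cab(r.x[:3],r.x[3],r.x[4]);print(P.round(4).tolist())
x,y,a=r.x[:3]
R=np.array([[np.cos(a),-np.sin(a),0],[np.sin(a),np.cos(a),0],[0,0,1]])
L=np.array([[-.125,-.125,0],[.125,-.125,0],[.125,.125,0],[-.125,.125,0],[.125,.125,.06],[.125,-.125,.06]])
print((proj("side",L@R.T+[x,y,0])-[300,200])*2.8)
E
```

```text
[ 0.60127075  0.23071522  0.01716362  0.11782087 -0.09978928] 0.9834031703799523 [[-2.0, -1.3], [-1.5, -1.7], [-0.0, -0.4], [-0.1, 0.1], [-2.5, -0.3], [-0.6, 0.4], [-0.7, 0.1], [-1.7, -0.8], [-2.1, -0.3], [-0.7, 0.7]]
[[0.5036, 0.104, 0.16], [0.7212, 0.1078, 0.16], [0.7169, 0.3577, 0.16], [0.4994, 0.354, 0.16], [0.4413, 0.228, 0.126]]
[[211.38504521 153.42222054]
 [ 42.89389752 378.42686089]
 [349.03166241 549.19058526]
 [497.46730877 290.87514333]
 [359.75102819 508.53109465]
 [ 41.12632728 334.27970433]]
```

```bash
cat >> h.py <<'E'
from scipy.spatial.transform import Rotation as Ro, Slerp
yaw=.0172; C=np.array([.6013,.2307,0]); Rc=Ro.from_euler('z',yaw).as_matrix()
def W(p): return C+Rc@np.array(p,float)
def Rbar(th):  # jaws across the bar, slant th deg from vertical, x along +y cab
    t=np.radians(th);z=np.array([np.sin(t),0,-np.cos(t)]);x=np.array([0,1.,0]);return Rc@np.c_[x,np.cross(z,x),z]
def Rpost(th):
    t=np.radians(th);z=np.array([np.sin(t),0,-np.cos(t)]);y=np.array([0,1.,0]);return Rc@np.c_[np.cross(y,z),y,z]
def rows(start,wps):
    """start=(p,R); wps=[(p,R,n,grip)]; prints rows"""
    p,R=np.array(start[0],float),np.array(start[1]);out=[]
    for q,Q,n,g in wps:
        sl=Slerp([0,1],Ro.from_matrix([R,Q]));p0=p.copy()
        Rk,pk=R,p
        for k in range(1,n+1):
            f=k/n;Rn=sl(f).as_matrix();pn=p0+f*(np.array(q)-p0)
            rv=np.degrees(Ro.from_matrix(Rk.T@Rn).as_rotvec());d=Rk.T@(pn-pk)*100
            r=np.r_[rv.round(1),d.round(2),g];out.append(r)
            pk=pk+Rk@(r[3:6]/100);Rk=Rk@Ro.from_rotvec(np.radians(r[:3])).as_matrix()
        p,R=pk,Rk
    for i in range(0,len(out),5): print([[float(v) for v in r] for r in out[i:i+5]])
    return p,R
def st():
    s=readout.read_state();return np.array(s["position"]),np.array(s["tcp_rot"])
E
python3 - <<'E'
from h import *
R=Rbar(40);z=R[:,2];b=W([-.16,0,.124])
print(b, b-.08*z)
rows(st(),[(b-.08*z,R,15,-.3)])
E
```

```text
[0.44132367 0.22794814 0.124     ] [0.38990826 0.2270637  0.18528356]
[[-2.3, -1.7, 4.7, -2.13, -2.04, 0.25, -0.3], [-2.3, -1.8, 4.8, -2.28, -1.87, 0.23, -0.3], [-2.2, -1.7, 4.7, -2.42, -1.68, 0.24, -0.3], [-2.3, -1.7, 4.7, -2.55, -1.49, 0.25, -0.3], [-2.3, -1.7, 4.8, -2.65, -1.28, 0.28, -0.3]]
[[-2.3, -1.7, 4.7, -2.74, -1.07, 0.3, -0.3], [-2.2, -1.8, 4.7, -2.81, -0.85, 0.35, -0.3], [-2.3, -1.7, 4.8, -2.86, -0.64, 0.41, -0.3], [-2.3, -1.7, 4.7, -2.89, -0.41, 0.47, -0.3], [-2.3, -1.7, 4.7, -2.9, -0.2, 0.55, -0.3]]
[[-2.3, -1.8, 4.8, -2.89, 0.02, 0.63, -0.3], [-2.2, -1.7, 4.7, -2.86, 0.23, 0.73, -0.3], [-2.3, -1.7, 4.8, -2.81, 0.44, 0.82, -0.3], [-2.3, -1.7, 4.7, -2.74, 0.63, 0.92, -0.3], [-2.3, -1.8, 4.7, -2.64, 0.81, 1.04, -0.3]]
```

send_rows(moves=[[[-2.3,-1.7,4.7,-2.13,-2.04,0.25,-0.3],[-2.3,-1.8,4.8,-2.28,-1.87,0.23,-0.3],[-2.2,-1.7,4.7,-2.42,-1.68,0.24,-0.3],[-2.3,-1.7,4.7,-2.55,-1.49,0.25,-0.3],[-2.3,-1.7,4.8,-2.65,-1.28,0.28,-0.3]]])

```text
time_s: 1.6
position: [0.2367, 0.4776, 0.2104]
tcp_rot: [[-0.768, 0.601, 0.222], [0.632, 0.767, 0.11], [-0.104, 0.224, -0.969]]
force: [0.6, 0.2, 0.2]
opening: 0.631
```

send_rows(moves=[[[-2.3,-1.7,4.7,-2.74,-1.07,0.3,-0.3],[-2.2,-1.8,4.7,-2.81,-0.85,0.35,-0.3],[-2.3,-1.7,4.8,-2.86,-0.64,0.41,-0.3],[-2.3,-1.7,4.7,-2.89,-0.41,0.47,-0.3],[-2.3,-1.7,4.7,-2.9,-0.2,0.55,-0.3]]])

```text
time_s: 2.1
position: [0.3135, 0.3521, 0.1981]
tcp_rot: [[-0.426, 0.783, 0.454], [0.899, 0.423, 0.114], [-0.103, 0.456, -0.884]]
force: [0.9, -1.0, 0.2]
opening: 0.352
```

send_rows(moves=[[[-2.3,-1.8,4.8,-2.89,0.02,0.63,-0.3],[-2.2,-1.7,4.7,-2.86,0.23,0.73,-0.3],[-2.3,-1.7,4.8,-2.81,0.44,0.82,-0.3],[-2.3,-1.7,4.7,-2.74,0.63,0.92,-0.3],[-2.3,-1.8,4.7,-2.64,0.81,1.04,-0.3]]])

```text
time_s: 2.6
position: [0.3839, 0.256, 0.2075]
tcp_rot: [[-0.074, 0.798, 0.598], [0.997, 0.082, 0.014], [-0.037, 0.597, -0.802]]
force: [0.9, 0.4, 0.8]
opening: 0.35
```

```bash
python3 - <<'E'
from h import *
import cv2
s=readout.read_state();print(s["time_s"],s["joint_positions"],s["position"],np.round(s["tcp_rot"],3).tolist(),s["opening"])
print(Rbar(40).round(3).tolist())
a=capture("side");b=capture("top")
print([np.round(d["location"],3).tolist()+[round(d["p"],2)] for d in spot_in("side","pull_bar")+spot_in("top","pull_bar")])
A=cv2.resize(a[120:340,300:520],None,fx=2,fy=2);B=cv2.resize(b[210:430,80:300],None,fx=2,fy=2)
cv2.imwrite("pics/1.png",np.hstack([A,B])[:, :800*1])
E
```

```text
2.6 [ 31.17594687  16.62436518 127.91357541 -81.83347207  17.45750225
 102.51845876] [0.38391288 0.25600192 0.20749474] [[-0.074, 0.798, 0.598], [0.997, 0.082, 0.014], [-0.037, 0.597, -0.802]] 0.34988197256489617
[[-0.017, 0.766, 0.643], [1.0, 0.013, 0.011], [0.0, 0.643, -0.766]]
[[0.631, 0.248, 0.161, 0.77], [0.653, 0.244, 0.157, 0.5], [0.592, 0.234, 0.16, 0.77]]
```

```bash
python3 - <<'E'
from h import *
R=Rbar(20);z=R[:,2];b=W([-.161,0,.124])
e=rows(st(),[(b-.07*z,R,5,-.4)])
E
```

```text
[[3.4, 0.0, 0.9, -0.64, 0.22, 0.67, -0.4], [3.4, 0.1, 0.8, -0.64, 0.27, 0.65, -0.4], [3.3, 0.0, 0.9, -0.63, 0.31, 0.64, -0.4], [3.4, 0.1, 0.9, -0.63, 0.36, 0.62, -0.4], [3.4, -0.0, 0.9, -0.63, 0.41, 0.59, -0.4]]
```

View pics/1.png

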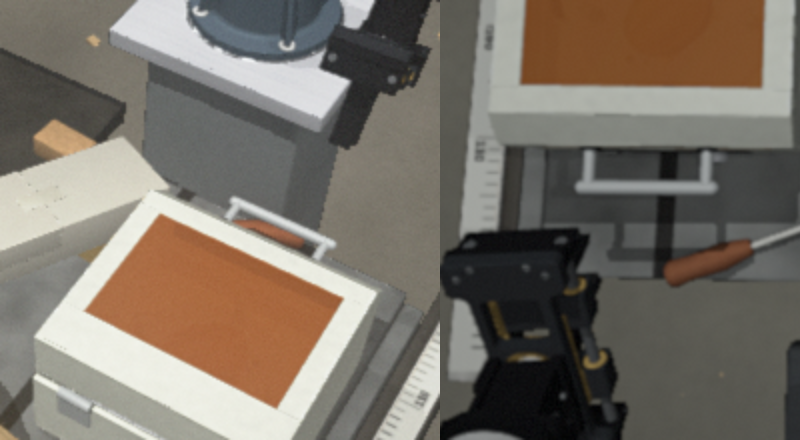

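The top crop (right) shows the gripper in front-left of the bar, which runs from (577,187) to (715,187). The side crop (left) shows the gripper behind the cabinet at (375,60).

send_rows(moves=[[[3.4,0.0,0.9,-0.64,0.22,0.67,-0.4],[3.4,0.1,0.8,-0.64,0.27,0.65,-0.4],[3.3,0.0,0.9,-0.63,0.31,0.64,-0.4],[3.4,0.1,0.9,-0.63,0.36,0.62,-0.4],[3.4,0.0,0.9,-0.63,0.41,0.59,-0.4]]])

```text
time_s: 3.3
position: [0.4085, 0.2315, 0.194]
tcp_rot: [[-0.028, 0.916, 0.4], [0.999, 0.033, -0.005], [-0.018, 0.4, -0.916]]
force: [0.5, -0.7, -0.6]
opening: 0.301
```

```bash
python3 - <<'E'
from h import *
import cv2
s=readout.read_state();print(s["time_s"],np.round(s["joint_positions"],1),s["position"],np.round(s["tcp_rot"],3).tolist(),s["opening"])
a=capture("side");b=capture("top")
R=Rbar(20);z=R[:,2];bb=W([-.161,0,.124]);p,_=st()
for c,im in(("side",a),("top",b)):
    for P,col in((p,(0,0,255)),(bb,(0,255,0)),(W([-.16,.045,.124]),(255,0,0)),(W([-.16,-.045,.124]),(255,0,0))):
        u=proj(c,P)[0];cv2.circle(im,tuple(int(round(v*8)) for v in u),8,col,-1,cv2.LINE_AA,3)
A=cv2.resize(a[120:340,300:520],None,fx=1.8,fy=1.8);B=cv2.resize(b[210:430,80:300],None,fx=1.8,fy=1.8)
cv2.imwrite("pics/2.png",np.hstack([A,B]))
rows((p,st()[1]),[(bb-.02*z,R,6,-.4),(bb+.012*z,R,4,-.4)])
E
```

```text
3.3 [ 21.7  16.6 120.3 -23.2  22.8  39.7] [0.40852758 0.23150261 0.19397746] [[-0.028, 0.916, 0.4], [0.999, 0.033, -0.005], [-0.018, 0.4, -0.916]] 0.30069835196428435
[[0.7, 0.1, 0.1, -0.06, -0.03, 0.94, -0.4], [0.6, 0.1, 0.1, -0.05, -0.02, 0.95, -0.4], [0.7, 0.2, 0.1, -0.06, -0.01, 0.94, -0.4], [0.6, 0.1, 0.2, -0.07, 0.01, 0.94, -0.4], [0.7, 0.1, 0.1, -0.06, 0.01, 0.94, -0.4]]
[[0.7, 0.1, 0.1, -0.07, 0.03, 0.95, -0.4], [-0.0, 0.0, -0.0, 0.0, -0.0, 0.8, -0.4], [-0.0, 0.0, -0.0, 0.0, -0.0, 0.8, -0.4], [-0.0, 0.0, -0.0, 0.0, -0.0, 0.8, -0.4], [-0.0, 0.0, -0.0, 0.0, -0.0, 0.8, -0.4]]
```

View pics/2.png

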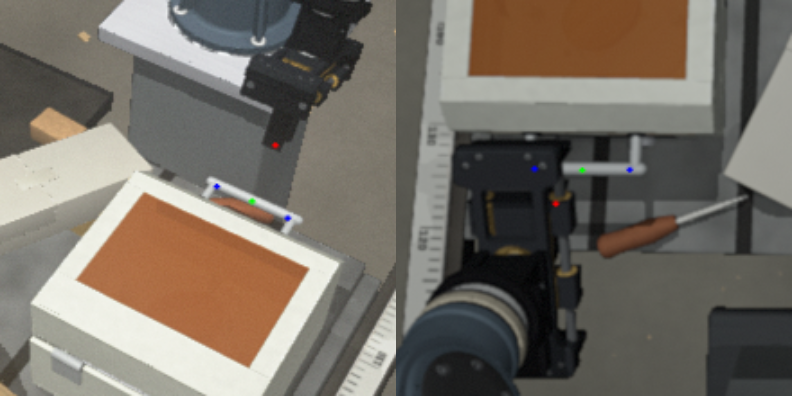

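The projected bar points (green and blue) lie on the bar in both views, and the red TCP dot sits at the fingertips. I'll approach now.

send_rows(moves=[[[0.7,0.1,0.1,-0.06,-0.03,0.94,-0.4],[0.6,0.1,0.1,-0.05,-0.02,0.95,-0.4],[0.7,0.2,0.1,-0.06,-0.01,0.94,-0.4],[0.6,0.1,0.2,-0.07,0.01,0.94,-0.4],[0.7,0.1,0.1,-0.06,0.01,0.94,-0.4]]])

```text
time_s: 3.9
position: [0.4272, 0.2275, 0.1495]
tcp_rot: [[-0.019, 0.937, 0.348], [1.0, 0.019, 0.002], [-0.005, 0.348, -0.937]]
force: [-0.4, -0.4, -0.5]
opening: 0.301
```

send_rows(moves=[[[0.7,0.1,0.1,-0.07,0.03,0.95,-0.4],[0,0,0,0,0,0.8,-0.4],[0,0,0,0,0,0.8,-0.4],[0,0,0,0,0,0.8,-0.4],[0,0,0,0,0,0.8,-0.4]]])

```text
time_s: 4.4
position: [0.4418, 0.227, 0.1112]
tcp_rot: [[-0.018, 0.941, 0.338], [1.0, 0.018, 0.004], [-0.002, 0.338, -0.941]]
force: [-0.0, 0.3, 0.1]
opening: 0.3
```

No contact so far, so I'll close the gripper.

send_rows(moves=[[[0,0,0,0,0,0.2,-0.7],[0,0,0,0,0,0,-1],[0,0,0,0,0,0,-1],[0,0,0,0,0,0,-1],[0,0,0,0,0,0,-1]]])

```text
time_s: 4.9
position: [0.4453, 0.2276, 0.111]
tcp_rot: [[-0.018, 0.939, 0.343], [1.0, 0.017, 0.006], [-0.001, 0.343, -0.939]]
force: [6.1, -2.2, -3.5]
opening: 0.124
```

```bash
cat >> h.py <<'E'
def arc(a0,a1,n,th0,th1,g):
    """bar arc: from current pose, hood angle a0->a1 rad; bar held rigidly in tool frame, tool slant th0->th1"""
    p,R=st();bar0=W([.12-.28,0,.124])
    f=lambda a:W([.12-.28*np.cos(a)-.024*np.sin(a),0,.1+.024*np.cos(a)+.28*np.sin(a)]) if 0 else W([.12+(-.28*np.cos(a)-.024*np.sin(a)),0,.1+(.28*np.sin(a)+.024*np.cos(a))])
    off=R.T@(f(a0)-p); Rs=Rbar(th0).T@R
    w=[]
    for k in range(1,n+1):
        t=k/n;a=a0+(a1-a0)*t;Q=Rbar(th0+(th1-th0)*t)@Rs
        w.append((p+ (f(a)-f(a0)) + (R-Q)@off,Q,1,g))
    return rows((p,R),w)
E
python3 - <<'E'
from h import *
s=readout.read_state();print(s["opening"],s["force"],s["position"],np.round(s["joint_positions"],1))
print(W([.12-.28*np.cos(.8)-.024*np.sin(.8),0,.1+.28*np.sin(.8)+.024*np.cos(.8)])-C)
arc(0,.79,20,20,30,-1)
E
```

```text
0.12428986194981907 [ 6.05481585 -2.19229664 -3.50806409] [0.44528685 0.22764742 0.11102005] [ 17.8  28.6 119.3 -24.2  14.   39.4]
[-0.09228077 -0.00158739  0.31758067]
[[-0.5, -0.0, 0.0, -0.0, 0.32, -1.06, -1.0], [-0.5, -0.0, 0.0, -0.0, 0.37, -1.04, -1.0], [-0.5, -0.0, 0.0, -0.0, 0.42, -1.01, -1.0], [-0.5, -0.0, 0.0, -0.0, 0.46, -0.99, -1.0], [-0.5, -0.0, 0.0, -0.0, 0.51, -0.95, -1.0]]
[[-0.5, -0.0, 0.0, -0.0, 0.56, -0.92, -1.0], [-0.5, -0.0, 0.0, -0.0, 0.59, -0.89, -1.0], [-0.5, -0.0, 0.0, -0.0, 0.64, -0.85, -1.0], [-0.5, -0.0, 0.0, -0.01, 0.67, -0.81, -1.0], [-0.5, -0.0, 0.0, 0.0, 0.72, -0.77, -1.0]]
[[-0.5, -0.0, 0.0, 0.0, 0.75, -0.73, -1.0], [-0.5, -0.0, 0.0, 0.0, 0.78, -0.69, -1.0], [-0.5, -0.0, 0.0, 0.0, 0.82, -0.64, -1.0], [-0.5, -0.0, 0.0, 0.0, 0.84, -0.59, -1.0], [-0.5, -0.0, 0.0, -0.0, 0.88, -0.55, -1.0]]
[[-0.5, -0.0, 0.0, -0.0, 0.9, -0.49, -1.0], [-0.5, -0.0, 0.0, -0.0, 0.92, -0.45, -1.0], [-0.5, -0.0, 0.0, -0.0, 0.95, -0.39, -1.0], [-0.5, -0.0, 0.0, -0.0, 0.96, -0.34, -1.0], [-0.5, -0.0, 0.0, -0.0, 0.98, -0.28, -1.0]]
```

```bash
python3 - <<'E'
s=open('h.py').read();i=s.index("    f=lambda a:");j=s.index("\n",i)
s=s[:i]+"    f=lambda a:W([.12-.28*np.cos(a)+.024*np.sin(a),0,.1+.28*np.sin(a)+.024*np.cos(a)])"+s[j:]
open('h.py','w').write(s)
from h import *
arc(0,.79,20,20,30,-1)
E
```

```text
[[-0.5, -0.0, 0.0, -0.0, 0.5, -1.0, -1.0], [-0.5, -0.0, 0.0, -0.0, 0.55, -0.97, -1.0], [-0.5, -0.0, 0.0, -0.0, 0.59, -0.94, -1.0], [-0.5, -0.0, 0.0, -0.0, 0.64, -0.92, -1.0], [-0.5, -0.0, 0.0, -0.0, 0.68, -0.88, -1.0]]
[[-0.5, -0.0, 0.0, -0.0, 0.73, -0.85, -1.0], [-0.5, -0.0, 0.0, -0.01, 0.76, -0.82, -1.0], [-0.5, -0.0, 0.0, 0.0, 0.8, -0.78, -1.0], [-0.5, -0.0, 0.0, 0.0, 0.84, -0.74, -1.0], [-0.5, -0.0, 0.0, 0.0, 0.88, -0.69, -1.0]]
[[-0.5, -0.0, 0.0, 0.0, 0.9, -0.66, -1.0], [-0.5, -0.0, 0.0, 0.0, 0.94, -0.61, -1.0], [-0.5, -0.0, 0.0, -0.0, 0.97, -0.57, -1.0], [-0.5, -0.0, 0.0, -0.0, 0.99, -0.52, -1.0], [-0.5, -0.0, 0.0, -0.0, 1.02, -0.47, -1.0]]
[[-0.5, -0.0, 0.0, -0.0, 1.03, -0.42, -1.0], [-0.5, -0.0, 0.0, -0.0, 1.06, -0.38, -1.0], [-0.5, -0.0, 0.0, -0.0, 1.07, -0.32, -1.0], [-0.5, -0.0, 0.0, -0.01, 1.09, -0.27, -1.0], [-0.5, -0.0, 0.0, 0.0, 1.1, -0.22, -1.0]]
```

send_rows(moves=[[[-0.5,0,0,0,0.5,-1.0,-1.0],[-0.5,0,0,0,0.55,-0.97,-1.0],[-0.5,0,0,0,0.59,-0.94,-1.0],[-0.5,0,0,0,0.64,-0.92,-1.0],[-0.5,0,0,0,0.68,-0.88,-1.0]]])

```text
time_s: 5.4
position: [0.4553, 0.2278, 0.1657]
tcp_rot: [[-0.018, 0.924, 0.382], [1.0, 0.017, 0.006], [-0.001, 0.383, -0.924]]
force: [6.2, -0.2, -4.2]
opening: 0.126
```

send_rows(moves=[[[-0.5,0,0,0,0.73,-0.85,-1.0],[-0.5,0,0,0,0.76,-0.82,-1.0],[-0.5,0,0,0,0.8,-0.78,-1.0],[-0.5,0,0,0,0.84,-0.74,-1.0],[-0.5,0,0,0,0.88,-0.69,-1.0]]])

```text
time_s: 5.9
position: [0.4746, 0.2279, 0.2165]
tcp_rot: [[-0.017, 0.908, 0.419], [1.0, 0.017, 0.005], [-0.002, 0.419, -0.908]]
force: [2.3, 4.0, -3.8]
opening: 0.125
```

send_rows(moves=[[[-0.5,0,0,0,0.9,-0.66,-1.0],[-0.5,0,0,0,0.94,-0.61,-1.0],[-0.5,0,0,0,0.97,-0.57,-1.0],[-0.5,0,0,0,0.99,-0.52,-1.0],[-0.5,0,0,0,1.02,-0.47,-1.0]]])

```text
time_s: 6.4
position: [0.5038, 0.228, 0.2622]
tcp_rot: [[-0.018, 0.891, 0.454], [1.0, 0.017, 0.005], [-0.004, 0.454, -0.891]]
force: [-5.1, 2.7, 2.4]
opening: 0.123
```

send_rows(moves=[[[-0.5,0,0,0,1.03,-0.42,-1.0],[-0.5,0,0,0,1.06,-0.38,-1.0],[-0.5,0,0,0,1.07,-0.32,-1.0],[-0.5,0,0,0,1.09,-0.27,-1.0],[0,0,0,0,0.9,-0.2,-1.0]]])

```text
time_s: 6.9
position: [0.5436, 0.2287, 0.302]
tcp_rot: [[-0.018, 0.872, 0.489], [1.0, 0.017, 0.006], [-0.004, 0.489, -0.872]]
force: [-3.9, -1.5, 5.6]
opening: 0.128
```

send_rows(moves=[[[0,0,0,0,0,0,-0.8],[0,0,0,0,0,0,-0.4],[0,0,0,0,0,0,-0.35],[0,0,0,0,0,0,-0.35],[0,0,0,0,0,0,-0.35]]])

```text
time_s: 7.4
position: [0.5437, 0.2291, 0.3003]
tcp_rot: [[-0.018, 0.873, 0.488], [1.0, 0.017, 0.006], [-0.003, 0.488, -0.873]]
force: [-0.3, -0.6, -0.3]
opening: 0.312
```

send_rows(moves=[[[0,0,0,0,0,-1,-0.35],[0,0,0,0,0,-2,-0.35],[0,0,0,0,0,-2.5,-0.35],[0,0,0,0,0,-2.5,-0.35],[0,0,0,0,0,-2,-0.35]]])

```text
time_s: 7.9
position: [0.494, 0.2286, 0.3896]
tcp_rot: [[-0.018, 0.872, 0.489], [1.0, 0.017, 0.007], [-0.002, 0.489, -0.872]]
force: [0.0, -1.0, 0.3]
opening: 0.32
```

```bash
python3 - <<'E'
from h import *
rows(st(),[(W([-.2,.1,.33]),Rpost(33),15,-.3)])
E
```

```text
[[-0.2, -0.2, -6.0, 0.67, -0.73, 0.04, -0.3], [-0.2, -0.2, -6.0, 0.74, -0.66, 0.04, -0.3], [-0.2, -0.2, -6.0, 0.81, -0.58, 0.04, -0.3], [-0.2, -0.2, -6.0, 0.86, -0.49, 0.02, -0.3], [-0.2, -0.2, -6.0, 0.91, -0.39, 0.03, -0.3]]
[[-0.2, -0.1, -5.9, 0.95, -0.3, 0.02, -0.3], [-0.2, -0.2, -6.0, 0.97, -0.2, 0.01, -0.3], [-0.2, -0.2, -6.0, 0.99, -0.1, 0.02, -0.3], [-0.2, -0.2, -6.0, 0.99, 0.01, 0.01, -0.3], [-0.2, -0.2, -6.0, 0.99, 0.1, 0.0, -0.3]]
[[-0.2, -0.2, -6.0, 0.97, 0.22, 0.01, -0.3], [-0.2, -0.2, -6.0, 0.94, 0.31, -0.0, -0.3], [-0.2, -0.2, -6.0, 0.91, 0.41, -0.0, -0.3], [-0.2, -0.2, -6.0, 0.85, 0.5, -0.01, -0.3], [-0.2, -0.1, -6.0, 0.8, 0.59, 0.0, -0.3]]
```

send_rows(moves=[[[-0.2,-0.2,-6.0,0.67,-0.73,0.04,-0.3],[-0.2,-0.2,-6.0,0.74,-0.66,0.04,-0.3],[-0.2,-0.2,-6.0,0.81,-0.58,0.04,-0.3],[-0.2,-0.2,-6.0,0.86,-0.49,0.02,-0.3],[-0.2,-0.2,-6.0,0.91,-0.39,0.03,-0.3]]])

```text
time_s: 8.4
position: [0.4627, 0.2616, 0.3683]
tcp_rot: [[-0.444, 0.739, 0.507], [0.855, 0.518, -0.005], [-0.267, 0.431, -0.862]]
force: [-0.7, 0.4, -0.5]
opening: 0.35
```

send_rows(moves=[[[-0.2,-0.1,-5.9,0.95,-0.3,0.02,-0.3],[-0.2,-0.2,-6.0,0.97,-0.2,0.01,-0.3],[-0.2,-0.2,-6.0,0.99,-0.1,0.02,-0.3],[-0.2,-0.2,-6.0,0.99,0.01,0.01,-0.3],[-0.2,-0.2,-6.0,0.99,0.1,0,-0.3]]])

```text
time_s: 8.9
position: [0.4312, 0.2944, 0.3485]
tcp_rot: [[-0.743, 0.412, 0.527], [0.483, 0.876, -0.004], [-0.463, 0.252, -0.85]]
force: [0.3, -0.1, -0.5]
opening: 0.353
```

send_rows(moves=[[[-0.2,-0.2,-6.0,0.97,0.22,0.01,-0.3],[-0.2,-0.2,-6.0,0.94,0.31,0,-0.3],[-0.2,-0.2,-6.0,0.91,0.41,0,-0.3],[-0.2,-0.2,-6.0,0.85,0.5,-0.01,-0.3],[-0.2,-0.1,-6.0,0.8,0.59,0,-0.3]]])

```text
time_s: 9.4
position: [0.3999, 0.3273, 0.3286]
tcp_rot: [[-0.839, -0.021, 0.543], [-0.019, 1.0, 0.009], [-0.544, -0.003, -0.839]]
force: [0.0, 0.7, -0.4]
opening: 0.352
```

```bash
python3 - <<'E'
from h import *
import cv2
s=readout.read_state();print(np.round(s["joint_positions"],1),(Rc.T@(s["position"]-C)).round(3))
a=capture("side");b=capture("top")
for c in("side","top"):
    for t in["table_center","pointer","box_top","pull_bar","turntable"]:
        print(c,t,[(np.round(Rc.T@(d["location"]-C),3).tolist(),round(d["p"],2)) for d in spot_in(c,t)[:2]])
cv2.imwrite("pics/s3.png",a);cv2.imwrite("pics/t3.png",b)
A=cv2.resize(a[150:400,290:510],None,fx=1.4,fy=1.4);B=cv2.resize(b[150:350,80:310],None,fx=2,fy=2)
h=min(len(A),len(B));cv2.imwrite("pics/3.png",np.hstack([A[:h],B[:h]]))
E
```

```text
[ 38.1   7.8 107.7 -29.9  41.2 -34.4] [-0.2    0.1    0.329]
side table_center [([0.071, 0.02, 0.226], 0.81)]
side pointer [([-0.055, -0.402, 0.083], 0.67)]
side box_top []
side pull_bar [([0.068, 0.015, 0.237], 0.93)]
side turntable [([-0.055, -0.403, 0.082], 0.41)]
top table_center [([-0.018, -0.007, 0.256], 0.76)]
top pointer [([-0.073, -0.002, 0.045], 0.75), ([-0.016, -0.001, 0.256], 0.4)]
top box_top [([-0.068, -0.001, 0.044], 0.66)]
top pull_bar [([0.005, -0.002, 0.271], 0.83), ([-0.018, -0.006, 0.258], 0.47)]
top turntable [([-0.07, 0.006, 0.042], 0.78)]
```

View pics/3.png

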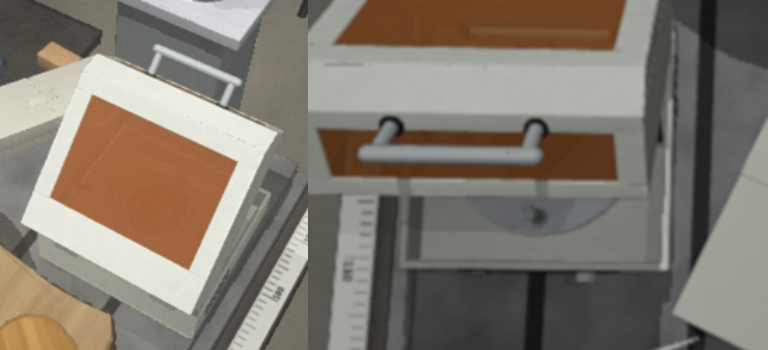

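The hood is held open. One post shows under the hood edge at crop (532,213). I'll zoom in with candidate positions overlaid.

```bash
python3 - <<'E'
from h import *
import cv2
b=cv2.imread("pics/t3.png")
B=cv2.resize(b[225:295,110:270],None,fx=5,fy=5,interpolation=cv2.INTER_CUBIC)
def pt(P,col,r=2):
    u=(proj("top",W(P))[0]-[110,225])*5+2;cv2.circle(B,tuple(int(v) for v in u),r,col,-1)
for d in range(170,240,10):
    t=np.radians(d)
    for z,c in((.044,(0,255,255)),(.086,(0,0,255))): pt([.075*np.cos(t),.075*np.sin(t),z],c)
for d in range(120,245,3):
    t=np.radians(d);pt([.092*np.cos(t),.092*np.sin(t),.044],(0,255,0),1)
for y in(-.125,.125): pt([-.125,y,.06],(255,0,255))
cv2.imwrite("pics/4.png",B)
for px in((192.5,256.5),):
    m=camera_model("top");T=m["pose"];K=m["camera_matrix"]
    d=T[:3,:3]@np.array([(px[0]-K[0][2])/K[0][0],-(px[1]-K[1][2])/K[1][1],-1])
    for z in(.044,.086):
        P=T[:3,3]+d*(z-T[2,3])/d[2];q=Rc.T@(P-C);print(z,q.round(4),np.degrees(np.arctan2(q[1],q[0])),np.hypot(q[0],q[1]))
E
```

```text
0.044 [-0.071   0.0054  0.044 ] 175.6554760458213 0.07123596585405187
0.086 [-0.0749 -0.0041  0.086 ] -176.84691150733912 0.07504800541067726
```

View pics/4.png

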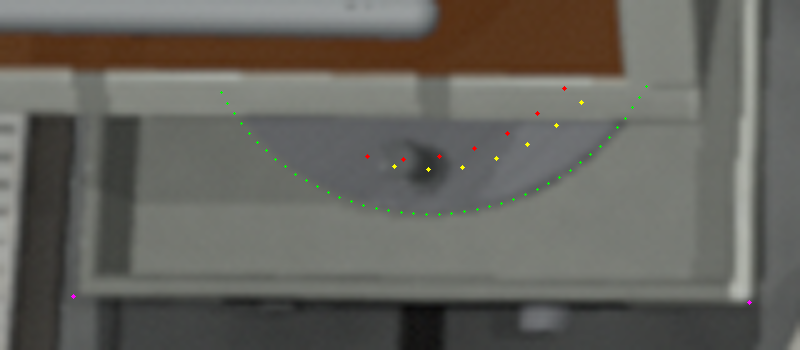

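The model overlay matches the disc rim. The post head is at (400,153) and its foot at (430,165), which puts it at about 180°. So the turntable is at about 45° and this post must go from 180° to 135°. I'll grip it.

```bash
python3 - <<'E'
from h import *
R=Rpost(33);z=R[:,2];g=W([-.075,-.001,.076])+.019*z
print(g)
rows(st(),[(g-.17*z,R,5,-.1),(g-.05*z,R,5,-.1),(g,R,5,-.1)])
E
```

```text
[0.5366749  0.22858819 0.06006526]
[[-0.0, -0.0, -0.0, 0.67, -2.01, 2.57, -0.1], [-0.0, -0.0, -0.0, 0.68, -2.02, 2.56, -0.1], [-0.0, -0.0, -0.0, 0.67, -2.01, 2.57, -0.1], [-0.0, -0.0, -0.0, 0.68, -2.02, 2.57, -0.1], [-0.0, -0.1, -0.0, 0.67, -2.01, 2.57, -0.1]]
[[-0.0, 0.0, -0.0, 0.0, 0.0, 2.4, -0.1], [-0.0, 0.0, -0.0, 0.0, 0.0, 2.4, -0.1], [-0.0, 0.0, -0.0, 0.01, 0.0, 2.4, -0.1], [-0.0, 0.0, -0.0, -0.0, 0.0, 2.4, -0.1], [-0.0, 0.0, -0.0, -0.0, 0.01, 2.4, -0.1]]
[[-0.0, 0.0, -0.0, 0.0, -0.0, 1.0, -0.1], [-0.0, 0.0, -0.0, 0.0, -0.0, 1.0, -0.1], [-0.0, 0.0, -0.0, 0.0, -0.0, 1.0, -0.1], [-0.0, 0.0, -0.0, 0.0, -0.0, 1.0, -0.1], [-0.0, 0.0, -0.0, 0.0, -0.0, 1.0, -0.1]]
```

send_rows(moves=[[[0,0,0,0.67,-2.01,2.57,-0.1],[0,0,0,0.68,-2.02,2.56,-0.1],[0,0,0,0.67,-2.01,2.57,-0.1],[0,0,0,0.68,-2.02,2.57,-0.1],[0,-0.1,0,0.67,-2.01,2.57,-0.1]]])

```text
time_s: 10.5
position: [0.4446, 0.2268, 0.2021]
tcp_rot: [[-0.838, -0.017, 0.546], [-0.014, 1.0, 0.01], [-0.546, 0.001, -0.838]]
force: [1.0, -0.7, -0.4]
opening: 0.444
```

send_rows(moves=[[[0,0,0,0,0,2.4,-0.1],[0,0,0,0,0,2.4,-0.1],[0,0,0,0,0,2.4,-0.1],[0,0,0,0,0,2.4,-0.1],[0,0,0,0,0,2.4,-0.1]]])

```text
time_s: 11.0
position: [0.5155, 0.2344, 0.1225]
tcp_rot: [[-0.854, -0.013, 0.521], [-0.014, 1.0, 0.0], [-0.521, -0.007, -0.854]]
force: [-0.9, 1.4, 0.7]
opening: 0.451
```

```bash
python3 - <<'E'
from h import *
p,R=st();print((Rc.T@(p-C)).round(4),(R-Rpost(33)).round(3).tolist(),readout.read_state()["joint_positions"].round(1))
import cv2
b=capture("top");B=cv2.resize(b[205:295,110:270],None,fx=5,fy=5,interpolation=cv2.INTER_CUBIC)
cv2.imwrite("pics/5.png",B)
E
```

```text
[-0.0858  0.0052  0.1225] [[-0.015, 0.005, -0.024], [-0.0, 0.0, -0.009], [0.024, -0.007, -0.015]] [ 18.2  31.2 117.3 -81.9   9.5   6.7]
```

View pics/5.png

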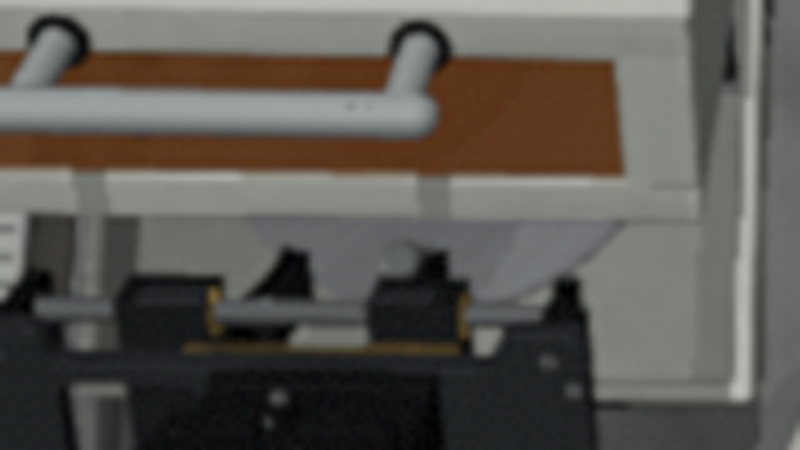

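j4 hit its limit at this slant, so y is off by 6 mm. I'll correct with a smaller slant and a slight yaw. The post head is at (402,258), between the fingers at (295,260) and (432,265).

```bash
cat >> h.py <<'E'
def Rp(th,yw): return Ro.from_euler('z',yw,degrees=True).as_matrix()@Rpost(th)
E
python3 - <<'E'
from h import *
R=Rp(27,8);z=R[:,2];g=W([-.075,-.001,.076])+.019*z
rows(st(),[(g-.055*z,R,5,-.1),(g,R,5,-.1)])
E
```

```text
[[-0.9, 0.9, -1.4, 0.28, -0.17, 0.14, -0.1], [-0.9, 0.9, -1.4, 0.28, -0.17, 0.15, -0.1], [-0.8, 0.8, -1.4, 0.28, -0.17, 0.14, -0.1], [-0.9, 0.9, -1.4, 0.28, -0.16, 0.15, -0.1], [-0.9, 0.9, -1.5, 0.28, -0.15, 0.15, -0.1]]
[[0.0, -0.0, 0.0, 0.0, -0.0, 1.1, -0.1], [0.0, -0.0, 0.0, 0.0, -0.0, 1.1, -0.1], [0.0, -0.0, 0.0, 0.0, -0.0, 1.1, -0.1], [0.0, -0.0, 0.0, 0.0, -0.0, 1.1, -0.1], [0.0, -0.0, 0.0, 0.0, -0.0, 1.1, -0.1]]
```

send_rows(moves=[[[-0.9,0.9,-1.4,0.28,-0.17,0.14,-0.1],[-0.9,0.9,-1.4,0.28,-0.17,0.15,-0.1],[-0.8,0.8,-1.4,0.28,-0.17,0.14,-0.1],[-0.9,0.9,-1.4,0.28,-0.16,0.15,-0.1],[-0.9,0.9,-1.5,0.28,-0.15,0.15,-0.1]]])

```text
time_s: 11.55
position: [0.5068, 0.2262, 0.1116]
tcp_rot: [[-0.879, -0.139, 0.456], [-0.125, 0.99, 0.061], [-0.46, -0.003, -0.888]]
force: [-0.4, 0.2, -0.5]
opening: 0.447
```

```bash
python3 - <<'E'
from h import *
p,R0=st();print((Rc.T@(p-C)).round(4),readout.read_state()["joint_positions"].round(1))
R=Rp(27,8);z=R[:,2];g=W([-.075,-.001,.076])+.019*z
print((Rc.T@(g-.055*z-C)).round(4))
rows((p,R0),[(g-.03*z,R,3,-.1),(g,R,2,-.1)])
E
```

```text
[-0.0946 -0.0029  0.1116] [ 14.2  31.1 118.  -39.7   4.7 -45. ]
[-0.0912 -0.0033  0.1081]
[[-0.2, 0.1, -0.3, -0.04, -0.02, 0.99, -0.1], [-0.2, 0.2, -0.2, -0.04, -0.02, 0.99, -0.1], [-0.2, 0.1, -0.3, -0.04, -0.02, 0.99, -0.1], [-0.0, 0.0, -0.0, -0.0, -0.0, 1.5, -0.1], [-0.0, 0.0, -0.0, -0.0, -0.0, 1.5, -0.1]]
```

send_rows(moves=[[[0,0,0,0,0,0.9,-0.1],[0,0,0,0,0,1.1,-0.1],[0,0,0,0,0,1.2,-0.1],[0,0,0,0,0,1.2,-0.1],[0,0,0,0,0,1.1,-0.1]]])

```text
time_s: 12.05
position: [0.5323, 0.2304, 0.0699]
tcp_rot: [[-0.882, -0.137, 0.451], [-0.124, 0.991, 0.059], [-0.455, -0.004, -0.891]]
force: [0.7, -0.0, -0.0]
opening: 0.447
```

send_rows(moves=[[[0,0,0,0,0,0,-0.1],[0,0,0,0,0,0,-0.6],[0,0,0,0,0,0,-1],[0,0,0,0,0,0,-1],[0,0,0,0,0,0,-1]]])

```text
time_s: 12.55
position: [0.532, 0.2306, 0.0704]
tcp_rot: [[-0.882, -0.139, 0.451], [-0.125, 0.99, 0.06], [-0.455, -0.004, -0.89]]
force: [-0.4, 0.9, 0.5]
opening: 0.174
```

```bash
cat >> h.py <<'E'
def turn(a0,a1,n):
    """post angle deg a0->a1 (cabinet frame), tool orientation fixed"""
    p,R=st();f=lambda a:W([.075*np.cos(np.radians(a)),.075*np.sin(np.radians(a)),0])
    return rows((p,R),[(p+f(a0+(a1-a0)*k/n)-f(a0),R,1,-1) for k in range(1,n+1)])
E
python3 - <<'E'
from h import *
s=readout.read_state();p,R=st();print(s["opening"],(Rc.T@(p-.019*R[:,2]-C)).round(4),s["joint_positions"].round(1),s["force"])
turn(180,135,15)
E
```

```text
0.17363097728139734 [-0.0779  0.0002  0.0873] [ 14.   37.2 115.5 -82.    2.9  -2.8] [-0.38970761  0.85268589  0.54250521]
[[-0.0, -0.0, -0.0, -0.05, 0.39, 0.03, -1.0], [-0.0, -0.0, -0.0, -0.07, 0.38, 0.03, -1.0], [-0.0, -0.0, -0.0, -0.09, 0.38, 0.04, -1.0], [-0.0, -0.0, -0.0, -0.11, 0.38, 0.06, -1.0], [-0.0, -0.0, -0.0, -0.12, 0.37, 0.06, -1.0]]
[[-0.0, -0.0, -0.0, -0.14, 0.36, 0.07, -1.0], [-0.0, -0.0, -0.0, -0.16, 0.35, 0.08, -1.0], [-0.0, -0.0, -0.0, -0.17, 0.34, 0.08, -1.0], [-0.0, -0.0, -0.0, -0.19, 0.33, 0.1, -1.0], [-0.0, -0.0, -0.0, -0.2, 0.32, 0.1, -1.0]]
[[-0.0, -0.0, -0.0, -0.22, 0.31, 0.11, -1.0], [-0.0, -0.0, -0.0, -0.23, 0.29, 0.12, -1.0], [-0.0, -0.0, -0.0, -0.25, 0.28, 0.12, -1.0], [-0.0, -0.0, -0.0, -0.26, 0.27, 0.13, -1.0], [-0.0, -0.0, -0.0, -0.27, 0.25, 0.14, -1.0]]
```

```bash
cat >> h.py <<'E'
def turn2(a0,a1,n,Q,nr):
    p,R=st();f=lambda a:W([.075*np.cos(np.radians(a)),.075*np.sin(np.radians(a)),0])
    G=p-.019*R[:,2]-f(a0);sl=Slerp([0,1],Ro.from_matrix([R,Q]));w=[]
    for k in range(1,n+1):
        Rk=sl(min(1,k/nr)).as_matrix();w.append((G+f(a0+(a1-a0)*k/n)+.019*Rk[:,2],Rk,1,-1))
    return rows((p,R),w)
E
python3 - <<'E'
from h import *
turn2(180,135,20,Rp(24.5,15),6)
E
```

```text
[[-0.6, 0.4, -1.2, -0.02, 0.31, 0.02, -1.0], [-0.6, 0.4, -1.2, -0.04, 0.31, 0.02, -1.0], [-0.6, 0.5, -1.2, -0.06, 0.3, 0.04, -1.0], [-0.7, 0.4, -1.1, -0.07, 0.3, 0.04, -1.0], [-0.6, 0.4, -1.2, -0.09, 0.3, 0.04, -1.0]]
[[-0.6, 0.4, -1.2, -0.1, 0.28, 0.06, -1.0], [0.0, 0.1, -0.0, -0.13, 0.26, 0.06, -1.0], [0.0, -0.0, -0.0, -0.15, 0.25, 0.06, -1.0], [0.0, -0.0, -0.0, -0.15, 0.24, 0.07, -1.0], [0.0, -0.0, -0.0, -0.15, 0.24, 0.07, -1.0]]
[[0.0, -0.0, -0.0, -0.17, 0.23, 0.08, -1.0], [0.0, -0.0, -0.0, -0.18, 0.22, 0.08, -1.0], [0.0, -0.0, -0.0, -0.18, 0.22, 0.08, -1.0], [0.0, -0.0, -0.0, -0.19, 0.2, 0.09, -1.0], [0.0, -0.0, -0.0, -0.2, 0.2, 0.09, -1.0]]
[[0.0, -0.0, -0.0, -0.2, 0.19, 0.09, -1.0], [0.0, -0.0, -0.0, -0.22, 0.18, 0.1, -1.0], [0.0, -0.0, -0.0, -0.21, 0.17, 0.1, -1.0], [0.0, -0.0, -0.0, -0.23, 0.16, 0.1, -1.0], [0.0, -0.0, -0.0, -0.23, 0.16, 0.11, -1.0]]
```

send_rows(moves=[[[-0.6,0.4,-1.2,-0.02,0.31,0.02,-1.0],[-0.6,0.4,-1.2,-0.04,0.31,0.02,-1.0],[-0.6,0.5,-1.2,-0.06,0.3,0.04,-1.0],[-0.7,0.4,-1.1,-0.07,0.3,0.04,-1.0],[-0.6,0.4,-1.2,-0.09,0.3,0.04,-1.0]]])

```text
time_s: 13.05
position: [0.5315, 0.2373, 0.0701]
tcp_rot: [[-0.883, -0.201, 0.424], [-0.184, 0.98, 0.081], [-0.432, -0.006, -0.902]]
force: [-2.7, -4.6, 6.4]
opening: 0.144
```

```bash
python3 - <<'E'
from h import *
s=readout.read_state();p,R=st();q=Rc.T@(p-.019*R[:,2]-C);print(s["opening"],q.round(4),np.degrees(np.arctan2(q[1],q[0])),s["joint_positions"].round(1),s["force"])
E
```

```text
0.1440400970870813 [-0.0777  0.0064  0.0872] 175.32183517653286 [ 13.7  37.  114.4 -22.    3.3 -66.3] [-2.6978302  -4.6155222   6.43477032]
```

```bash
python3 - <<'E'
from h import *
turn2(175,135,15,st()[1],6)
E
```

```text
[[0.0, 0.0, 0.0, -0.09, 0.33, 0.04, -1.0], [0.0, 0.0, 0.0, -0.11, 0.33, 0.05, -1.0], [0.0, 0.0, 0.0, -0.12, 0.33, 0.06, -1.0], [0.0, 0.0, 0.0, -0.13, 0.31, 0.06, -1.0], [0.0, 0.0, 0.0, -0.15, 0.31, 0.07, -1.0]]
[[0.0, 0.0, 0.0, -0.16, 0.3, 0.07, -1.0], [0.0, 0.0, 0.0, -0.17, 0.3, 0.08, -1.0], [0.0, 0.0, 0.0, -0.19, 0.28, 0.09, -1.0], [0.0, 0.0, 0.0, -0.19, 0.27, 0.09, -1.0], [0.0, 0.0, 0.0, -0.21, 0.27, 0.1, -1.0]]
[[0.0, 0.0, 0.0, -0.22, 0.25, 0.1, -1.0], [0.0, 0.0, 0.0, -0.22, 0.24, 0.11, -1.0], [0.0, 0.0, 0.0, -0.24, 0.23, 0.11, -1.0], [0.0, 0.0, 0.0, -0.25, 0.22, 0.11, -1.0], [0.0, 0.0, 0.0, -0.26, 0.2, 0.13, -1.0]]
```

send_rows(moves=[[[0,0,0,-0.09,0.33,0.04,-1.0],[0,0,0,-0.11,0.33,0.05,-1.0],[0,0,0,-0.12,0.33,0.06,-1.0],[0,0,0,-0.13,0.31,0.06,-1.0],[0,0,0,-0.15,0.31,0.07,-1.0]]])

```text
time_s: 13.55
position: [0.5352, 0.2547, 0.0699]
tcp_rot: [[-0.883, -0.201, 0.425], [-0.184, 0.98, 0.081], [-0.432, -0.006, -0.902]]
force: [0.6, -4.7, 3.3]
opening: 0.149
```

```bash
python3 - <<'E'
from h import *
import cv2
s=readout.read_state();p,R=st();q=Rc.T@(p-.019*R[:,2]-C);print(s["opening"],q.round(4),np.degrees(np.arctan2(q[1],q[0])),s["joint_positions"].round(1),s["force"])
turn2(np.degrees(np.arctan2(q[1],q[0])),135,10,R,6)
b=capture("top");cv2.imwrite("pics/6.png",cv2.resize(b[205:295,110:270],None,fx=5,fy=5,interpolation=cv2.INTER_CUBIC))
E
```

```text
0.14944459858402495 [-0.0738  0.0237  0.0871] 162.19336761804934 [ 15.8  37.3 112.8 -26.2   4.8 -60.2] [ 0.59844419 -4.66462747  3.29579481]
[[-0.0, 0.0, -0.0, -0.16, 0.31, 0.07, -1.0], [-0.0, 0.0, -0.0, -0.17, 0.3, 0.09, -1.0], [-0.0, 0.0, -0.0, -0.19, 0.29, 0.08, -1.0], [-0.0, 0.0, -0.0, -0.2, 0.28, 0.1, -1.0], [-0.0, 0.0, -0.0, -0.21, 0.27, 0.09, -1.0]]
[[-0.0, 0.0, -0.0, -0.22, 0.26, 0.11, -1.0], [-0.0, 0.0, -0.0, -0.23, 0.25, 0.11, -1.0], [-0.0, 0.0, -0.0, -0.24, 0.23, 0.11, -1.0], [-0.0, 0.0, -0.0, -0.25, 0.22, 0.12, -1.0], [-0.0, 0.0, -0.0, -0.27, 0.21, 0.13, -1.0]]
```

View pics/6.png

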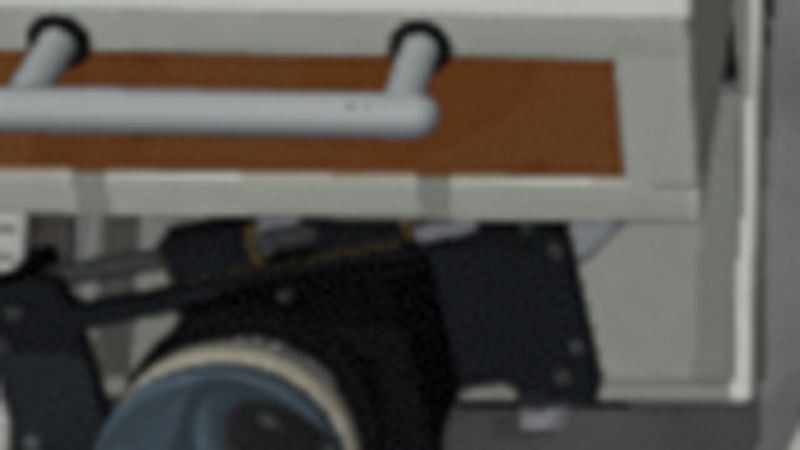

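```bash
python3 - <<'E'
from h import *
turn2(162.2,135,10,Rp(29,5),10)
E
```

```text
[[0.2, -0.3, 0.5, -0.17, 0.3, 0.08, -1.0], [0.3, -0.4, 0.5, -0.18, 0.3, 0.08, -1.0], [0.2, -0.3, 0.6, -0.19, 0.28, 0.08, -1.0], [0.2, -0.3, 0.5, -0.2, 0.28, 0.1, -1.0], [0.2, -0.3, 0.5, -0.21, 0.27, 0.1, -1.0]]
[[0.3, -0.4, 0.5, -0.22, 0.27, 0.1, -1.0], [0.2, -0.3, 0.5, -0.22, 0.25, 0.11, -1.0], [0.2, -0.3, 0.6, -0.24, 0.24, 0.12, -1.0], [0.3, -0.4, 0.5, -0.24, 0.24, 0.12, -1.0], [0.2, -0.3, 0.5, -0.24, 0.22, 0.13, -1.0]]
```

send_rows(moves=[[[0.2,-0.3,0.5,-0.17,0.3,0.08,-1.0],[0.3,-0.4,0.5,-0.18,0.3,0.08,-1.0],[0.2,-0.3,0.6,-0.19,0.28,0.08,-1.0],[0.2,-0.3,0.5,-0.2,0.28,0.1,-1.0],[0.2,-0.3,0.5,-0.21,0.27,0.1,-1.0]]])

```text
time_s: 14.1
position: [0.5432, 0.2706, 0.0701]
tcp_rot: [[-0.878, -0.153, 0.454], [-0.138, 0.988, 0.066], [-0.458, -0.004, -0.889]]
force: [-0.3, -4.3, 4.3]
opening: 0.148
```

```bash
cat >> h.py <<'E'
def rep():
    s=readout.read_state();p,R=st();q=Rc.T@(p-.019*R[:,2]-C);a=np.degrees(np.arctan2(q[1],q[0]));print(s["time_s"],s["opening"],q.round(4),a,np.hypot(*q[:2]),s["joint_positions"].round(1),s["force"].round(1));return a
E
python3 - <<'E'
from h import *
a=rep();turn2(a,135,5,Rp(29,5),5)
E
```

```text
14.1 0.1477068615340842 [-0.066   0.0397  0.087 ] 148.94304143115565 0.07704032141870595 [ 18.3  38.1 111.5 -52.4   5.7 -29.4] [-0.3 -4.3  4.3]
[[0.2, -0.3, 0.5, -0.22, 0.27, 0.11, -1.0], [0.2, -0.4, 0.5, -0.23, 0.26, 0.11, -1.0], [0.3, -0.3, 0.5, -0.24, 0.26, 0.12, -1.0], [0.2, -0.4, 0.6, -0.25, 0.24, 0.13, -1.0], [0.2, -0.3, 0.5, -0.25, 0.23, 0.13, -1.0]]
```

send_rows(moves=[[[0.2,-0.2,0.3,-0.22,0.27,0.11,-1.0],[0.2,-0.2,0.3,-0.23,0.26,0.11,-1.0],[0.2,-0.2,0.3,-0.24,0.26,0.12,-1.0],[0.2,-0.2,0.3,-0.25,0.24,0.13,-1.0],[0.2,-0.2,0.3,-0.25,0.23,0.13,-1.0]]])

```text
time_s: 14.6
position: [0.5546, 0.2847, 0.0703]
tcp_rot: [[-0.874, -0.121, 0.471], [-0.111, 0.993, 0.051], [-0.474, -0.008, -0.881]]
force: [-0.3, -4.5, 2.0]
opening: 0.147
```

send_rows(moves=[[[0,0,0,0,0,0,-1.0],[0,0,0,0,0,0,-1.0],[0,0,0,0,0,0,-1.0],[0,0,0,0,0,0,-1.0],[0,0,0,0,0,0,-1.0]]])

```text
time_s: 15.1
position: [0.555, 0.2854, 0.0702]
tcp_rot: [[-0.873, -0.123, 0.472], [-0.111, 0.992, 0.053], [-0.475, -0.006, -0.88]]
force: [1.3, -4.9, 5.0]
opening: 0.149
```

```bash
python3 - <<'E'
from h import *
rep()
E
```

```text
15.1 0.14926850052846294 [-0.0543  0.0546  0.0869] 134.81721662435334 0.07702299661765673 [ 20.2  38.9 109.3 -57.4   7.7 -21.5] [ 1.3 -4.9  5. ]
```

send_rows(moves=[[[0,0,0,-0.1,0.09,0.06,-1.0],[0,0,0,-0.11,0.09,0.05,-1.0],[0,0,0,0,0,0,-1.0],[0,0,0,0,0,0,-1.0],[0,0,0,0,0,0,-1.0]]])

```text
time_s: 15.6
position: [0.5561, 0.2865, 0.0701]
tcp_rot: [[-0.874, -0.122, 0.47], [-0.111, 0.992, 0.051], [-0.473, -0.008, -0.881]]
force: [-1.1, -7.6, 9.2]
opening: 0.147
```

send_rows(moves=[[[0,0,0,0.14,-0.12,-0.07,-1.0],[0,0,0,0.14,-0.12,-0.07,-1.0],[0,0,0,0.14,-0.12,-0.07,-1.0],[0,0,0,0,0,0,-1.0],[0,0,0,0,0,0,-1.0]]])

```text
time_s: 16.1
position: [0.554, 0.2843, 0.0702]
tcp_rot: [[-0.872, -0.125, 0.473], [-0.112, 0.992, 0.055], [-0.476, -0.005, -0.879]]
force: [3.7, -3.0, 2.2]
opening: 0.141
```

```bash
python3 - <<'E'
from h import *
rep()
E
```

```text
16.1 0.1410678984345823 [-0.0554  0.0535  0.0869] 135.98450430813594 0.07705602439238059 [ 20.   38.8 109.6 -59.4   7.4 -19.6] [ 3.7 -3.   2.2]
```

Force reacts elastically to nudges in both directions, so the table is in the detent at about 135°. I'll re-centre, release and back out.

send_rows(moves=[[[0,0,0,-0.1,0.09,0.05,-1.0],[0,0,0,-0.11,0.09,0.06,-1.0],[0,0,0,0,0,0,-0.6],[0,0,0,0,0,0,-0.35],[0,0,0,0,0,0,-0.2]]])

```text
time_s: 16.6
position: [0.5535, 0.2865, 0.0691]
tcp_rot: [[-0.874, -0.125, 0.47], [-0.113, 0.992, 0.055], [-0.473, -0.005, -0.881]]
force: [0.0, 0.1, 0.0]
opening: 0.304
```

send_rows(moves=[[[0,0,0,0,0,0,-0.2],[0,0,0,0,0,0,-0.2],[0,0,0,0,0,-0.5,-0.2],[0,0,0,0,0,-1,-0.2],[0,0,0,0,0,-1,-0.2]]])

```text
time_s: 17.1
position: [0.5424, 0.2845, 0.0917]
tcp_rot: [[-0.874, -0.124, 0.47], [-0.112, 0.992, 0.053], [-0.473, -0.006, -0.881]]
force: [1.3, 0.5, -0.9]
opening: 0.399
```

```bash
python3 - <<'E'
from h import *
rep();p,R=st();q=p-.10*R[:,2]
rows((p,R),[(q,R,5,-.2),(W([-.24,.12,.30]),R,10,-.3)])
E
```

```text
17.1 0.39862678328916207 [-0.0669  0.0539  0.1084] 141.14795636988828 0.08593395779195016 [ 20.6  36.  110.4 -47.5   9.  -31.1] [ 1.3  0.5 -0.9]
[[-0.0, 0.0, 0.0, -0.0, -0.0, -2.0, -0.2], [-0.0, 0.0, 0.0, 0.0, 0.0, -2.0, -0.2], [-0.0, 0.0, 0.0, 0.0, 0.0, -2.0, -0.2], [-0.0, 0.0, 0.0, 0.0, 0.0, -2.0, -0.2], [-0.0, 0.0, 0.0, 0.0, 0.0, -2.0, -0.2]]
[[-0.0, 0.0, 0.0, 0.54, 0.83, -1.66, -0.3], [-0.0, 0.0, 0.0, 0.55, 0.83, -1.67, -0.3], [-0.0, 0.0, 0.0, 0.54, 0.83, -1.66, -0.3], [-0.0, 0.0, 0.0, 0.55, 0.83, -1.66, -0.3], [-0.0, 0.0, 0.0, 0.54, 0.83, -1.67, -0.3]]
[[-0.0, 0.0, 0.0, 0.54, 0.83, -1.66, -0.3], [-0.0, 0.0, 0.0, 0.55, 0.83, -1.66, -0.3], [-0.0, 0.0, 0.0, 0.54, 0.84, -1.67, -0.3], [-0.0, 0.0, 0.0, 0.55, 0.83, -1.66, -0.3], [-0.0, 0.0, 0.0, 0.54, 0.83, -1.66, -0.3]]
```

send_rows(moves=[[[0,0,0,0,0,-2.0,-0.2],[0,0,0,0,0,-2.0,-0.2],[0,0,0,0,0,-2.0,-0.2],[0,0,0,0,0,-2.0,-0.2],[0,0,0,0,0,-2.0,-0.2]]])

```text
time_s: 17.6
position: [0.495, 0.2791, 0.1804]
tcp_rot: [[-0.874, -0.124, 0.471], [-0.112, 0.992, 0.054], [-0.474, -0.006, -0.881]]
force: [-0.2, 0.8, -0.3]
opening: 0.398
```

send_rows(moves=[[[0,0,0,0.54,0.83,-1.66,-0.3],[0,0,0,0.55,0.83,-1.67,-0.3],[0,0,0,0.54,0.83,-1.66,-0.3],[0,0,0,0.55,0.83,-1.66,-0.3],[0,0,0,0.54,0.83,-1.67,-0.3]]])

```text
time_s: 18.1
position: [0.4267, 0.3129, 0.2403]
tcp_rot: [[-0.873, -0.124, 0.471], [-0.112, 0.992, 0.053], [-0.474, -0.006, -0.881]]
force: [-0.2, 0.2, -0.1]
opening: 0.349
```

send_rows(moves=[[[0,0,0,0.54,0.83,-1.66,-0.3],[0,0,0,0.55,0.83,-1.66,-0.3],[0,0,0,0.54,0.84,-1.67,-0.3],[0,0,0,0.55,0.83,-1.66,-0.3],[0,0,0,0.54,0.83,-1.66,-0.3]]])

```text
time_s: 18.6
position: [0.3586, 0.3467, 0.3003]
tcp_rot: [[-0.873, -0.124, 0.471], [-0.112, 0.992, 0.053], [-0.474, -0.006, -0.881]]
force: [-0.2, -0.6, -0.5]
opening: 0.351
```

```bash
python3 - <<'E'
from h import *
import cv2
rep()
b=capture("top");cv2.imwrite("pics/t7.png",b)
B=cv2.resize(b[225:295,110:270],None,fx=5,fy=5,interpolation=cv2.INTER_CUBIC)
def pt(P,col,r=2):
    u=(proj("top",W(P))[0]-[110,225])*5+2;cv2.circle(B,tuple(int(v) for v in u),r,col,-1)
for s in(1,-1):
  for z,c,r in((.086,(0,0,255),.0075),(.046,(0,255,255),.0095)):
    for t in np.linspace(0,2*np.pi,24): pt([-.053+r*np.cos(t),s*.053+r*np.sin(t),z],c,1)
cv2.imwrite("pics/7.png",B)
E
```

```text
18.6 0.3507433064274931 [-0.2497  0.1193  0.317 ] 154.4652419813468 0.27669891043334727 [ 40.6   8.6 109.8 -24.3  40.2 -40.9] [-0.2 -0.6 -0.5]
```

View pics/7.png

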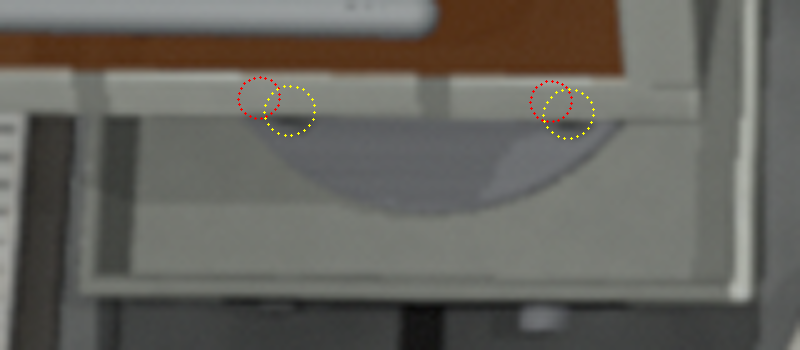

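Slivers of both front posts show at (290,120) and (568,125), just where the model puts them for table angle 0. Next I'll grip the bar again to close the hood.

```bash
python3 - <<'E'
from h import *
R=Rbar(29);z=R[:,2];b=W([-.058,0,.319]);g=b+.012*z
print(g)
rows(st(),[(g-.11*z,R,15,-.3),(g-.03*z,R,5,-.3)])
E
```

```text
[0.54912543 0.22980251 0.30850456]
[[0.1, -0.2, 6.4, -1.04, -0.91, -0.21, -0.3], [0.1, -0.2, 6.3, -1.13, -0.78, -0.21, -0.3], [0.2, -0.1, 6.4, -1.22, -0.66, -0.2, -0.3], [0.1, -0.2, 6.4, -1.28, -0.51, -0.2, -0.3], [0.1, -0.2, 6.3, -1.33, -0.37, -0.19, -0.3]]
[[0.1, -0.2, 6.4, -1.36, -0.23, -0.18, -0.3], [0.1, -0.2, 6.4, -1.38, -0.07, -0.18, -0.3], [0.2, -0.1, 6.3, -1.38, 0.09, -0.18, -0.3], [0.1, -0.2, 6.4, -1.36, 0.23, -0.17, -0.3], [0.1, -0.2, 6.4, -1.33, 0.39, -0.17, -0.3]]
[[0.1, -0.2, 6.3, -1.28, 0.53, -0.17, -0.3], [0.1, -0.2, 6.4, -1.22, 0.66, -0.16, -0.3], [0.2, -0.1, 6.4, -1.13, 0.8, -0.16, -0.3], [0.1, -0.2, 6.3, -1.03, 0.92, -0.17, -0.3], [0.1, -0.2, 6.4, -0.93, 1.03, -0.15, -0.3]]
[[0.0, 0.0, 0.0, -0.0, -0.0, 1.6, -0.3], [0.0, 0.0, 0.0, -0.0, -0.0, 1.6, -0.3], [0.0, 0.0, 0.0, -0.0, -0.0, 1.6, -0.3], [0.0, 0.0, 0.0, -0.0, -0.0, 1.6, -0.3], [0.0, 0.0, 0.0, -0.0, -0.0, 1.6, -0.3]]
```

send_rows(moves=[[[0.1,-0.2,6.4,-1.04,-0.91,-0.21,-0.3],[0.1,-0.2,6.3,-1.13,-0.78,-0.21,-0.3],[0.2,-0.1,6.4,-1.22,-0.66,-0.2,-0.3],[0.1,-0.2,6.4,-1.28,-0.51,-0.2,-0.3],[0.1,-0.2,6.3,-1.33,-0.37,-0.19,-0.3]]])

```text
time_s: 19.15
position: [0.4058, 0.3063, 0.334]
tcp_rot: [[-0.798, 0.362, 0.483], [0.433, 0.901, 0.04], [-0.42, 0.241, -0.875]]
force: [-0.0, -0.2, 0.6]
opening: 0.352
```

send_rows(moves=[[[0.1,-0.2,6.4,-1.36,-0.23,-0.18,-0.3],[0.1,-0.2,6.4,-1.38,-0.07,-0.18,-0.3],[0.2,-0.1,6.3,-1.38,0.09,-0.18,-0.3],[0.1,-0.2,6.4,-1.36,0.23,-0.17,-0.3],[0.1,-0.2,6.4,-1.33,0.39,-0.17,-0.3]]])

```text
time_s: 19.65
position: [0.4518, 0.2665, 0.3679]
tcp_rot: [[-0.477, 0.731, 0.487], [0.844, 0.536, 0.022], [-0.245, 0.422, -0.873]]
force: [-0.9, -0.2, 0.2]
opening: 0.35
```

send_rows(moves=[[[0.1,-0.2,6.3,-1.28,0.53,-0.17,-0.3],[0.1,-0.2,6.4,-1.22,0.66,-0.16,-0.3],[0.2,-0.1,6.4,-1.13,0.8,-0.16,-0.3],[0.1,-0.2,6.3,-1.03,0.92,-0.17,-0.3],[0.1,-0.2,6.4,-0.93,1.03,-0.15,-0.3]]])

```text
time_s: 20.15
position: [0.4978, 0.2268, 0.4021]
tcp_rot: [[-0.012, 0.876, 0.482], [1.0, 0.011, 0.004], [-0.002, 0.482, -0.876]]
force: [-1.0, -0.8, 0.0]
opening: 0.35
```

```bash
python3 - <<'E'
from h import *
rep()
R=Rbar(29);z=R[:,2];b=W([-.058,0,.319]);g=b+.012*z
rows(st(),[(g-.03*z,R,5,-.3),(g,R,5,-.3)])
E
```

```text
20.15 0.34977315551158555 [-0.1127 -0.002   0.4188] -178.97588242129345 0.11273995205511622 [ 17.3   4.   97.7 -10.4  51.   21.2] [-1.  -0.8  0. ]
[[-0.0, 0.0, -0.0, 0.05, -0.01, 1.54, -0.3], [-0.1, 0.1, -0.1, 0.05, -0.0, 1.53, -0.3], [0.0, 0.0, -0.0, 0.04, -0.01, 1.54, -0.3], [-0.0, 0.1, -0.1, 0.05, -0.01, 1.53, -0.3], [-0.1, 0.0, -0.0, 0.04, -0.0, 1.54, -0.3]]
[[0.0, 0.0, -0.0, 0.0, -0.0, 0.6, -0.3], [0.0, 0.0, -0.0, 0.0, -0.0, 0.6, -0.3], [0.0, 0.0, -0.0, 0.0, -0.0, 0.6, -0.3], [0.0, 0.0, -0.0, 0.0, -0.0, 0.6, -0.3], [0.0, 0.0, -0.0, 0.0, -0.01, 0.6, -0.3]]
```

send_rows(moves=[[[0,0,0,0.05,0,1.54,-0.3],[0,0,0,0.05,0,1.53,-0.3],[0,0,0,0.04,0,1.54,-0.3],[0,0,0,0.05,0,1.53,-0.3],[0,0,0,0.04,0,1.54,-0.3]]])

```text
time_s: 20.65
position: [0.5347, 0.2298, 0.3341]
tcp_rot: [[-0.016, 0.876, 0.483], [1.0, 0.015, 0.004], [-0.004, 0.483, -0.876]]
force: [0.8, 0.1, -0.4]
opening: 0.348
```

send_rows(moves=[[[0,0,0,0,0,0.6,-0.3],[0,0,0,0,0,0.6,-0.3],[0,0,0,0,0,0.6,-0.3],[0,0,0,0,0,0.6,-0.3],[0,0,0,0,0,0.6,-0.3]]])

```text
time_s: 21.15
position: [0.5494, 0.2304, 0.3092]
tcp_rot: [[-0.016, 0.875, 0.484], [1.0, 0.015, 0.005], [-0.003, 0.484, -0.875]]
force: [0.0, -0.4, 0.1]
opening: 0.352
```

send_rows(moves=[[[0,0,0,0,0,0,-0.7],[0,0,0,0,0,0,-1],[0,0,0,0,0,0,-1],[0,0,0,0,0,0,-1],[0,0,0,0,0,0,-1]]])

```text
time_s: 21.65
position: [0.5476, 0.2303, 0.3085]
tcp_rot: [[-0.015, 0.877, 0.481], [1.0, 0.015, 0.004], [-0.003, 0.481, -0.877]]
force: [-5.2, 0.8, 1.1]
opening: 0.122
```

```bash
python3 - <<'E'
from h import *
rep()
arc(.8,.0,30,29,20,-1)
E
```

```text
21.65 0.12191269696385952 [-0.0628  0.0006  0.3251] 179.41449740207648 0.06278519030303485 [ 15.8  13.9 101.1 -11.9  37.8  22.6] [-5.2  0.8  1.1]
[[0.3, 0.0, -0.0, 0.0, -0.74, 0.15, -1.0], [0.3, 0.0, -0.0, 0.0, -0.74, 0.17, -1.0], [0.3, 0.0, -0.0, 0.0, -0.72, 0.19, -1.0], [0.3, -0.0, -0.0, 0.0, -0.73, 0.22, -1.0], [0.3, -0.0, -0.0, 0.0, -0.71, 0.23, -1.0]]
[[0.3, -0.0, -0.0, 0.0, -0.71, 0.27, -1.0], [0.3, -0.0, -0.0, 0.01, -0.7, 0.28, -1.0], [0.3, -0.0, -0.0, -0.0, -0.69, 0.3, -1.0], [0.3, -0.0, -0.0, -0.0, -0.68, 0.33, -1.0], [0.3, -0.0, -0.0, -0.0, -0.67, 0.35, -1.0]]
[[0.3, -0.0, -0.0, 0.0, -0.65, 0.37, -1.0], [0.3, -0.0, -0.0, 0.0, -0.65, 0.39, -1.0], [0.3, -0.0, -0.0, 0.0, -0.63, 0.41, -1.0], [0.3, -0.0, -0.0, 0.0, -0.62, 0.43, -1.0], [0.3, -0.0, -0.0, 0.01, -0.6, 0.45, -1.0]]
[[0.3, -0.0, -0.0, -0.0, -0.59, 0.47, -1.0], [0.3, -0.0, -0.0, -0.0, -0.58, 0.48, -1.0], [0.3, -0.0, -0.0, 0.0, -0.56, 0.51, -1.0], [0.3, -0.0, -0.0, 0.0, -0.54, 0.52, -1.0], [0.3, -0.0, -0.0, 0.0, -0.52, 0.54, -1.0]]
[[0.3, -0.0, -0.0, 0.01, -0.51, 0.56, -1.0], [0.3, -0.0, -0.0, -0.0, -0.49, 0.57, -1.0], [0.3, -0.0, -0.0, 0.0, -0.47, 0.58, -1.0], [0.3, -0.0, -0.0, 0.0, -0.46, 0.6, -1.0], [0.3, -0.0, -0.0, 0.0, -0.43, 0.62, -1.0]]
[[0.3, -0.0, -0.0, 0.01, -0.41, 0.63, -1.0], [0.3, -0.0, -0.0, -0.0, -0.4, 0.64, -1.0], [0.3, -0.0, -0.0, 0.0, -0.37, 0.65, -1.0], [0.3, -0.0, -0.0, 0.0, -0.35, 0.66, -1.0], [0.3, -0.0, -0.0, 0.01, -0.33, 0.68, -1.0]]
```

send_rows(moves=[[[0.3,0,0,0,-0.74,0.15,-1.0],[0.3,0,0,0,-0.74,0.17,-1.0],[0.3,0,0,0,-0.72,0.19,-1.0],[0.3,0,0,0,-0.73,0.22,-1.0],[0.3,0,0,0,-0.71,0.23,-1.0]]])

```text
time_s: 22.15
position: [0.5238, 0.2301, 0.286]
tcp_rot: [[-0.017, 0.884, 0.467], [1.0, 0.016, 0.005], [-0.003, 0.467, -0.884]]
force: [-2.8, -1.8, 5.4]
opening: 0.124
```

send_rows(moves=[[[0.3,0,0,0,-0.71,0.27,-1.0],[0.3,0,0,0,-0.7,0.28,-1.0],[0.3,0,0,0,-0.69,0.3,-1.0],[0.3,0,0,0,-0.68,0.33,-1.0],[0.3,0,0,0,-0.67,0.35,-1.0]]])

```text
time_s: 22.65
position: [0.4982, 0.2297, 0.2544]
tcp_rot: [[-0.016, 0.899, 0.438], [1.0, 0.015, 0.005], [-0.003, 0.438, -0.899]]
force: [-1.4, -0.3, 3.0]
opening: 0.122
```

send_rows(moves=[[[0.3,0,0,0,-0.65,0.37,-1.0],[0.3,0,0,0,-0.65,0.39,-1.0],[0.3,0,0,0,-0.63,0.41,-1.0],[0.3,0,0,0,-0.62,0.43,-1.0],[0.3,0,0,0,-0.6,0.45,-1.0]]])

```text
time_s: 23.15
position: [0.478, 0.2294, 0.2217]
tcp_rot: [[-0.016, 0.91, 0.413], [1.0, 0.015, 0.004], [-0.002, 0.413, -0.911]]
force: [1.1, 3.2, 1.2]
opening: 0.124
```

send_rows(moves=[[[0.3,0,0,0,-0.59,0.47,-1.0],[0.3,0,0,0,-0.58,0.48,-1.0],[0.3,0,0,0,-0.56,0.51,-1.0],[0.3,0,0,0,-0.54,0.52,-1.0],[0.3,0,0,0,-0.52,0.54,-1.0]]])

```text
time_s: 23.65
position: [0.4624, 0.229, 0.1873]
tcp_rot: [[-0.016, 0.921, 0.389], [1.0, 0.015, 0.004], [-0.002, 0.389, -0.921]]
force: [0.2, 4.7, 0.4]
opening: 0.125
```

```bash
python3 - <<'E'
from h import *
s=readout.read_state();p,R=st();print(s["force"],s["opening"],s["joint_positions"].round(1))
q=Rc.T@(p-.012*R[:,2]-C);a=np.arctan2(q[2]-.1,.12-q[0])-np.arctan2(.024,.28);print(q,a,np.hypot(q[2]-.1,.12-q[0]))
arc(a,0,10,23,20,-1)
E
```

```text
[0.23453124 4.73007085 0.36170326] 0.12485200543214306 [ 17.9  20.  115.1 -16.7  23.9  31. ]
[-0.14357853  0.00074285  0.19835989] 0.27166097240082715 0.28133309592731864
[[0.3, -0.0, -0.0, 0.0, -0.52, 0.56, -1.0], [0.3, -0.0, -0.0, 0.0, -0.51, 0.58, -1.0], [0.3, -0.0, -0.0, 0.0, -0.48, 0.59, -1.0], [0.3, -0.0, -0.0, 0.01, -0.47, 0.61, -1.0], [0.3, -0.0, -0.0, -0.0, -0.44, 0.63, -1.0]]
[[0.3, -0.0, -0.0, -0.0, -0.43, 0.64, -1.0], [0.3, -0.0, -0.0, 0.0, -0.4, 0.65, -1.0], [0.3, -0.0, -0.0, 0.0, -0.39, 0.66, -1.0], [0.3, -0.0, -0.0, 0.0, -0.36, 0.68, -1.0], [0.3, -0.0, -0.0, 0.01, -0.34, 0.68, -1.0]]
```

Now the last stretch, more slowly near the end.

send_rows(moves=[[[0.3,0,0,0,-0.52,0.56,-1.0],[0.3,0,0,0,-0.51,0.58,-1.0],[0.3,0,0,0,-0.48,0.59,-1.0],[0.3,0,0,0,-0.47,0.61,-1.0],[0.3,0,0,0,-0.44,0.63,-1.0]]])

```text
time_s: 24.15
position: [0.4513, 0.2287, 0.1506]
tcp_rot: [[-0.016, 0.931, 0.365], [1.0, 0.016, 0.003], [-0.003, 0.365, -0.931]]
force: [-0.4, 5.8, 0.6]
opening: 0.127
```

send_rows(moves=[[[0.2,0,0,0,-0.32,0.48,-1.0],[0.2,0,0,0,-0.31,0.48,-1.0],[0.2,0,0,0,-0.28,0.48,-1.0],[0.2,0,0,0,-0.25,0.48,-1.0],[0.2,0,0,0,-0.24,0.48,-1.0]]])

```text
time_s: 24.65
position: [0.4462, 0.2286, 0.1229]
tcp_rot: [[-0.016, 0.938, 0.347], [1.0, 0.016, 0.003], [-0.003, 0.347, -0.938]]
force: [-0.6, 5.7, -1.0]
opening: 0.122
```

send_rows(moves=[[[0,0,0,0,-0.15,0.32,-1.0],[0,0,0,0,-0.13,0.3,-1.0],[0,0,0,0,-0.08,0.2,-1.0],[0,0,0,0,0,0,-1.0],[0,0,0,0,0,0,-1.0]]])

```text
time_s: 25.15
position: [0.4453, 0.2285, 0.1138]
tcp_rot: [[-0.016, 0.938, 0.347], [1.0, 0.016, 0.003], [-0.003, 0.347, -0.938]]
force: [-1.8, 6.8, -1.7]
opening: 0.124
```

```bash
python3 - <<'E'
from h import *
s=readout.read_state();p,R=st();print(s["force"],s["opening"],p)
q=Rc.T@(p-.012*R[:,2]-C);a=np.arctan2(q[2]-.1,.12-q[0])-np.arctan2(.024,.28);print(q,a)
E
```

```text
[-1.83108051  6.7524705  -1.705021  ] 0.12376897836165986 [0.44528483 0.2284729  0.1138226 ]
[-0.1601892   0.00049496  0.12507884] 0.003763626348793292
```

send_rows(moves=[[[0,0,0,0,-0.05,0.15,-1.0],[0,0,0,0,-0.05,0.15,-1.0],[0,0,0,0,0,0,-1.0],[0,0,0,0,0,0,-1.0],[0,0,0,0,0,0,-1.0]]])

```text
time_s: 25.65
position: [0.4451, 0.2285, 0.1114]
tcp_rot: [[-0.016, 0.938, 0.347], [1.0, 0.016, 0.003], [-0.003, 0.347, -0.938]]
force: [-3.9, 6.5, 4.8]
opening: 0.128
```

send_rows(moves=[[[0,0,0,0,-0.05,0.15,-1.0],[0,0,0,0,0,0.1,-1.0],[0,0,0,0,0,0,-1.0],[0,0,0,0,0,0,-1.0],[0,0,0,0,0,0,-1.0]]])

```text
time_s: 26.15
position: [0.4453, 0.2285, 0.1111]
tcp_rot: [[-0.017, 0.937, 0.35], [1.0, 0.017, 0.004], [-0.003, 0.35, -0.937]]
force: [-12.3, 5.4, 28.0]
opening: 0.125
```

The hood is on its stop: z went no lower and the force jumped. I'll ease off, release and retreat.

send_rows(moves=[[[0,0,0,0,0.05,-0.25,-1.0],[0,0,0,0,0,0,-0.8],[0,0,0,0,0,0,-0.4],[0,0,0,0,0,0,-0.4],[0,0,0,0,0,0,-0.4]]])

```text
time_s: 26.65
position: [0.4457, 0.2273, 0.111]
tcp_rot: [[-0.015, 0.938, 0.346], [1.0, 0.016, 0.001], [-0.005, 0.346, -0.938]]
force: [0.0, 0.6, 0.4]
opening: 0.27
```

send_rows(moves=[[[0,0,0,0,0,-1,-0.4],[0,0,0,0,0,-1.5,-0.4],[0,0,0,0,0,-2,-0.4],[0,0,0,0,0,-2,-0.4],[0,0,0,0,0,-2,-0.4]]])

```text
time_s: 27.15
position: [0.416, 0.2272, 0.1914]
tcp_rot: [[-0.015, 0.938, 0.346], [1.0, 0.015, 0.001], [-0.004, 0.346, -0.938]]
force: [0.1, 0.2, -0.1]
opening: 0.301
```

send_rows(moves=[[[0,0,0,1,0,-2.5,-0.4],[0,0,0,2,0,-2.5,-0.4],[0,0,0,3,0,-2.5,-0.4],[0,0,0,3,0,-2,-0.4],[0,0,0,3,0,-2,-0.4]]])

```text
time_s: 27.65
position: [0.3742, 0.3478, 0.2994]
tcp_rot: [[-0.014, 0.937, 0.348], [1.0, 0.015, 0.001], [-0.004, 0.348, -0.938]]
force: [0.7, 0.2, -0.0]
opening: 0.301
```

```bash
python3 - <<'E'
from h import *
import cv2
s=readout.read_state();print(s["time_s"],s["position"],s["force"],s["qvel"].round(1))
a=capture("side");b=capture("top");
for n,c,i in(("s0","side",a),("t0","top",b)):
    for t in["awl","sanding_block","tack_tin","glue_bottle"]:
        r=spot_in(c,t);print(c,t,np.round(r[0]["location"],3) if r else None)
A=cv2.resize(a[150:400,290:510],None,fx=1.4,fy=1.4);B=cv2.resize(b[130:350,80:310],None,fx=1.8,fy=1.8)
h=min(len(A),len(B));cv2.imwrite("pics/8.png",np.hstack([A[:h],B[:h]]))
E
```

```text
27.65 [0.37421674 0.34776941 0.29937494] [ 0.68865131  0.20380523 -0.02195618] [ 39.3   2.5 -38.2  -4.6  44.1  32.1]
side awl [0.374 0.198 0.027]
side sanding_block [ 0.391 -0.081  0.028]
side tack_tin [ 0.449 -0.186  0.01 ]
side glue_bottle [ 0.552 -0.172  0.083]
top awl [0.374 0.186 0.022]
top sanding_block [ 0.386 -0.076  0.029]
top tack_tin [ 0.45  -0.182  0.001]
top glue_bottle [ 0.532 -0.175  0.094]
```

View pics/8.png

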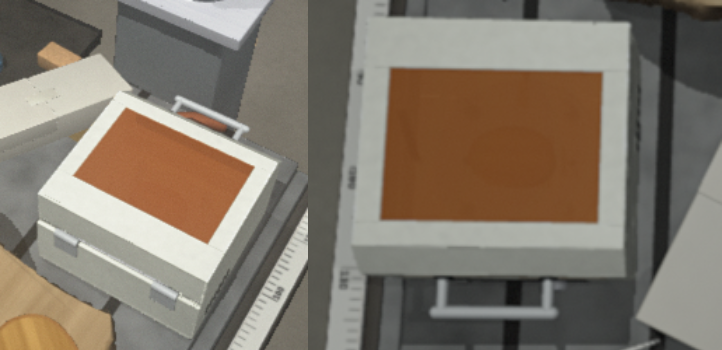

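The hood is shut as at the start. Through the tinted window at (510,155), the box's oval now lies with its long axis across the cabinet. The bystanders haven't moved.

send_rows(moves=[[[0,0,0,0,0,0,-0.4],[0,0,0,0,0,0,-0.4],[0,0,0,0,0,0,-0.4],[0,0,0,0,0,0,-0.4],[0,0,0,0,0,0,-0.4]]])

```text
time_s: 28.65
position: [0.375, 0.3476, 0.2987]
tcp_rot: [[-0.016, 0.937, 0.348], [1.0, 0.016, 0.002], [-0.003, 0.348, -0.937]]
force: [0.5, -0.1, -0.3]
opening: 0.301
```

```bash
python3 -c "
from rig import bot
print(bot.hand_in())"
```

```text
the job is handed in; nothing more can be done
None
```

The job is handed in at about 29 s of the 72 s allowed; no verdict was reported. I lifted the hood by its bar until the struts held it and turned the table about 45° clockwise by its front post into the stop at 0. I then drew the hood shut and moved the arm clear.

**Table in its stop:** With the hood open I nudged the table both ways and it pushed back, as it would in a click stop. Slivers of both front posts showed where they should be at table angle 0. After shutting, the box's oval showed faintly through the window, lying across the cabinet. I never saw the brass pointer itself, because the hood hid it, so this rests on the posts, the nudge and the oval.

**Hood shut:** The bar is back at its starting height and the final picture matches the first. I pressed slightly at the stop to confirm it was seated, which read about 28 N on the wrist for a moment.

**Things round the cabinet:** The awl, sanding block, tin and glue bottle are all within about 3 mm of their first readings, which is within the camera error.

**Not as planned:** The fourth joint hit its range limit several times, so the tool could not keep the 33° slant. I used 24 to 29° with a slight turn instead, and gripped the post near its head, about 10 mm higher than planned.

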